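# Pack the dissecting-instrument box

## Task

The washed needle and scoop lie in the draining tray: press each one, sideways on, into the pair of spring clips in the instrument box that fits its handle, until it snaps fully home beside the spatula that is already clipped in. Then lower the cover gently over both locating pins so that it lies flat on the rim of the box. The spatula must stay clipped, and the wash bottle, flask, bowl and cup must be left standing where they are.

Things in the scene. Friction and masses are not known exactly. Their poses are not given: they have to be found in the camera images.
- needle_mid (a point): Mounted needle, steel, thinnest of three like instruments: middle of its handle, on the axis; x axis towards the needle point. Round handle 10 mm diameter, x = -50 to +50 mm; hexagonal collars 14 mm across flats at x = +-49 to +-57; needle 2 to 4 mm thick to x = +92, rear cap to -62. 50 g. Lies in the tray on its collars, axis 7 mm above the tray floor.
- scoop_mid (a point): Scoop, steel, thickest of the three: middle of its handle, on the axis; x axis towards the spoon. Round handle 16 mm diameter, x = -50 to +50 mm; hexagonal collars 20 mm across flats at x = +-49 to +-57; thin shaft and round 18 mm spoon bowl to x = +92, rear cap to -62. 100 g. Lies in the tray on its collars, axis 10 mm above the tray floor.
- spatula_mid (a point): Spatula, steel, middle-sized, same form, point and axes: round handle 13 mm diameter, collars 17 mm across flats, flat 9 mm blade to x = +92 mm. 70 g. It starts clipped home in the medium clips, wherever these are in the box, and stays there.
- tray: White draining tray, fixed, 186 x 225 mm (its x and y), wall 3 mm thick and 12 mm high, floor 3 mm thick; origin at the centre of its underside, on the bench. The two loose instruments lie in it about 84 mm apart, roughly along its y, 40 mm or more from its long walls; which is where varies. Tray and cover change sides of the box from start to start.
- instrument_box: Open steel box, fixed, 220 (its x) x 176 (its y) x 42 mm high, wall and floor 3 mm; origin at the centre of its underside, on the bench. Instruments lie along its x, either way round, at y = -46, 0 and +46 mm, each place a pair of upward-opening spring clips, one clip 12 mm long at x = -35 and one at x = +35. Which pair (small, medium, large) is at which place varies.
- clips_small_seat (a point): Clips for the 10 mm needle handle: where the middle of its axis lies when home, midway between the two clips, 27 mm above the bench, 24 above the box floor; x along the instrument. Sprung jaws with flared lips 6 mm apart: a handle laid on them rests about 10 mm high; pressed straight down with 10 to 18 N at mid handle it snaps under the lips on to a saddle.
- clips_medium_seat (a point): The same point of the clips for the 13 mm handle; the spatula is in them from the start. In all clips the handle is free between x = -29 and +29 mm, and it may lie up to 8 mm off lengthwise before a collar meets a clip.
- clips_large_seat (a point): The same point of the clips for the 16 mm scoop handle, 27 mm above the bench, 24 above the box floor; x along the instrument. Lips 10 mm apart; a handle laid on them rests about 14 mm high; snaps home when pressed straight down with 10 to 18 N at mid handle.
- cover_grip (a point): Flat aluminium cover of the box, 220 mm (its x) by 176 mm (its y), plate 4 mm thick, 380 g, lying flat on the bench with its handle up. This point: centre of its handle bar, which runs along the cover's x, 100 mm long, 10 wide, 10 high, 34 mm above the plate's underside, on posts at x = +-40 mm; 25 mm free under the bar.
- cover_under (a point): Centre of the cover's underside; axes as the cover. When the cover is on, this point is on the point box_rim.
- hole_a (a point): Centre of one round 10.6 mm hole through the cover, at the underside: x = +96, y = -74 mm from the cover's centre.
- hole_b (a point): Centre of the other hole: x = -96, y = +74 mm from the cover's centre. The cover also fits turned half round (hole a on pin b).
- pin_a (a point): Top of one of the two upright locating pins in the box, 8 mm diameter, pointed over the last 6 mm, standing 14 mm above the rim (top 56 mm above the bench); at x = +96, y = -74 mm from the box centre.
- pin_b (a point): Top of the other pin: x = -96, y = +74 mm from the box centre.
- box_rim (a point): Centre of the box's mouth, at rim height, 42 mm above the bench; axes as the box. The cover rests on this rim.
- wash_bottle: Bystander: white wash bottle with a blue cap and bent spout, 58 mm diameter, 191 mm high in all, loose; origin at the centre of its base.
- flask: Bystander: small glass conical flask, 60 mm base diameter, 106 mm high, loose; origin at the centre of its base.
- bowl: Bystander: blue bowl, 100 mm diameter, 50 mm high, loose; origin at the centre of its base.
- cup: Bystander: red cup, 76 mm diameter at the rim, 95 mm high, loose; origin at the centre of its base.
Mind the look-alikes: they are no part of the job. What is shaped like the part that bears needle_mid but pink is not meant.

How it is judged:
By the outcome, as a careful person would: the job done as asked, in the order asked, and still so for the second after the job is handed in, with the robot touching nothing.
It also fails if it takes over 72 s, if anything falls off the work surface, if the arm or the gripper's body presses on something with over 40 N, if the wrist force passes 120 N, or if a joint passes its speed limit or range.

## Robot

A 7-joint arm with a two-finger parallel gripper is mounted at the origin on the work surface. World frame = base frame: x ahead of the robot, y to its left, z up, the work surface at z = 0. Lengths are in m, angles in rad, forces in N, time in s.
With the tool pointing down it reaches from about 0.425 to 0.925 m from the base axis. Payload 6.8 kg.
Tool frame: the origin (TCP) lies midway between the tips of the shut fingers; the grasp point (between the pads) lies 19 mm behind it; z points along the fingers, y is the direction in which the jaws open and shut (so a half turn about z gives the same grasp; the last joint's range is limited). The gripper opens to 85 mm and grips with 20 to 120 N. Pads are 22 mm wide; open, the fingers measure 114 mm over their backs; the gripper's body (76 mm by 85 mm) begins 54 mm behind the grasp point. The pads swing forward as they close: fully open they stand 13 mm farther back than shut.
Start: joints at [1.203, 0.477, 0.022, 1.555, -0.011, 1.109, -0.083], TCP at [0.173, -0.652, 0.231] pointing down, gripper open.
Joint ranges: [-2.96, 2.96], [-0.34, 2.1], [-1.41, 1.46], [0.24, 2.44], [-1.37, 4.51], [0.17, 1.92], [-2.96, 2.96]. Speed limits (rad/s): [2.39, 2.39, 3.14, 3.14, 3.14, 3.14, 3.14].

## Interface

Orientations are given as a unit quaternion [w, x, y, z].
In Python, from station import readout, eyes, ticket gives the robot as it stands. The module is installed in compiled form; this text tells all that it offers.
- The arm moves only by the shell command python3 -m crank 'ROWS' [FORCE]. ROWS is JSON, a list of rows, each an object of numbers: "jaw": the opening in per cent of the stroke, from 0 (shut) to 100 (fully open); "x", "y", "z": the shift along the tool's x, y, z in mm; "ax", "ay", "az": the turn, a rotation vector about the tool's x, y, z in degrees. In form: [{"jaw": .., "x": .., "y": .., "z": .., "ax": .., "ay": .., "az": ..}, ...]. A call has 1 to 12 rows; each row shifts and turns the commanded pose from where the row before left it, along the tool's axes as they then stand; what a row does not reach is not made up. A row lasts 1/8 s, in which the tool goes at most 62.5 mm and 10.7 degrees, less where a joint would pass 70% of its speed; a pose out of reach is approached as far as the arm can. A call with a gripper value outside its range is refused whole. The fingers move at their own pace and stop on an object; FORCE is the grip in N (left out, the last holds). Time passes only in rows, so rows that do not move let the fingers close. It gives the time, the measured TCP pose, the force and the opening at its end, in the units of the state.
- readout.get_obs(): the state, without advancing time (a new reading comes with each control period).
- eyes.read_camera(name): name is "side" or "top"; returns (picture, depth): 384x512x3 uint8, red, green, blue; 384x512 float32, m along the optical axis (not along the pixel's ray), 0 where there is no reading.
- eyes.calibration(name): a dict with "fx", "fy", "cx", "cy" (pixels), "k1" (the pictures are not rectified: a ray, as slopes to the right and down, at radius r is drawn at 1 + k1 r^2 times it, then the intrinsics apply), "R" (3x3) and "t" (3): a world point X has camera coordinates R X + t. Camera axes: x right, y down, z forward; pixel columns grow to the right and rows downward; lengths in m; the calibration is good to about 2 mm. A picture is of the moment at which its call begins. calibration takes no time and is no camera call.
- ticket.hand_in(): hands the job in, once; it reports no verdict.
The state is a dict: "t": time; "q": joint angles; "joint_vel": joint speeds; "joint_torque": joint torques, N m; "eef_pos": TCP position; "tool_rot": TCP orientation; "contact_force": force on the tool from outside, world axes, zero at the start; "torque": the same for the moment, N m; "gripper_width": opening from 0.0 (shut) to 1.0 (fully open).
Only numpy, scipy, OpenCV 4.12 (cv2) and the standard library are available. Lean on these libraries where they do the work, as an engineer would, in place of code of your own. Each camera call takes 0.05 s, during which the arm holds its last target. There are 200 camera calls.

## Working session

There is one attempt and no reset: what is moved stays moved. The work goes in short steps, Python scripts to look and compute and a shell command to move; the robot and the scene stay as the last step left them, time stands still between calls to the robot, and variables do not carry over. Pictures are saved under pics/ and viewed, about 8 in all and at most 12, crops included, and the job is handed in when it is done.

```bash
mkdir -p pics
cat > h.py <<'E'
import numpy as np, cv2
from station import readout, eyes
def shot(name, f=None):
    p,d=eyes.read_camera(name); np.savez('/tmp/%s.npz'%name,p=p,d=d)
    if f: cv2.imwrite('pics/'+f,p[:,:,::-1])
    return p,d
def load(name):
    z=np.load('/tmp/%s.npz'%name); return z['p'],z['d']
def ray(name,u,v):
    c=eyes.calibration(name); 
    K=np.array([[c['fx'],0,c['cx']],[0,c['fy'],c['cy']],[0,0,1]])
    s=cv2.undistortPoints(np.array([[[u,v]]],float),K,np.array([c['k1'],0,0,0,0.]))[0,0]
    return np.array([s[0],s[1],1]),np.array(c['R']),np.array(c['t'])
def at_depth(name,u,v,d):
    r,R,t=ray(name,u,v); return R.T@(r*d-t)
def at_z(name,u,v,z):
    r,R,t=ray(name,u,v); o=-R.T@t; w=R.T@r; return o+w*(z-o[2])/w[2]
def cloud(name,d):
    c=eyes.calibration(name); h,w=d.shape
    K=np.array([[c['fx'],0,c['cx']],[0,c['fy'],c['cy']],[0,0,1]])
    v,u=np.mgrid[:h,:w]
    s=cv2.undistortPoints(np.stack([u,v],-1).reshape(-1,1,2).astype(float),K,np.array([c['k1'],0,0,0,0.])).reshape(h,w,2)
    P=np.dstack([s,np.ones((h,w))])*d[...,None]
    return (P-np.array(c['t']))@np.array(c['R'])
E
python3 - <<'E'
from h import *
print(readout.get_obs())
for n in('top','side'):
    shot(n,n+'0.png'); c=eyes.calibration(n); print(n,c, -np.array(c['R']).T@np.array(c['t']))
a=cv2.imread('pics/top0.png'); 
cv2.imwrite('pics/top0b.png',cv2.resize(a,(800,600),interpolation=cv2.INTER_CUBIC))
E
```

```text
{'t': 0.0, 'q': array([ 1.20290164,  0.47783466,  0.02237221,  1.55646664, -0.01151372,
        1.10932247, -0.083117  ]), 'joint_vel': array([ 0.00264285,  0.00030209, -0.00106993,  0.00191133, -0.00054139,
        0.00024093, -0.00063508]), 'joint_torque': array([ 4.94005362e-04, -5.96433985e+01,  1.60799235e+00, -2.81189543e+01,
        1.24898111e-02,  9.30912240e-03, -7.63472656e-06]), 'eef_pos': array([ 0.1732071 , -0.65176802,  0.23029678]), 'tool_rot': array([-9.31027900e-04,  9.91576724e-01,  1.29517161e-01, -1.95126776e-04]), 'contact_force': array([ 0.22957607, -0.39052696, -0.49006236]), 'torque': array([-0.02339356, -0.00277119, -0.01405414]), 'gripper_width': 1.0003280003378374}
top {'fx': 362.8427593058636, 'fy': 362.8427593058636, 'cx': 254.0796932906696, 'cy': 187.67802510023586, 'k1': -0.08647181867896003, 'R': array([[-0.00175614, -0.99995865,  0.00892294],
       [-0.99669844,  0.00102596, -0.08118596],
       [ 0.08117345, -0.00903605, -0.99665903]]), 't': array([0.00195743, 0.57894331, 1.05336469])} [0.49153009 0.01088163 1.09683003]
side {'fx': 489.87704820697195, 'fy': 489.87704820697195, 'cx': 258.6249918005248, 'cy': 191.97502997060298, 'k1': -0.0008122000157595651, 'R': array([[-0.7548142 , -0.65584025, -0.01136143],
       [-0.45488229,  0.5358515 , -0.7112983 ],
       [ 0.4725861 , -0.53172995, -0.70279844]]), 't': array([0.45667753, 0.32698432, 1.18991899])} [-0.0688931   0.75700803  1.07404511]
```

View pics/top0b.png

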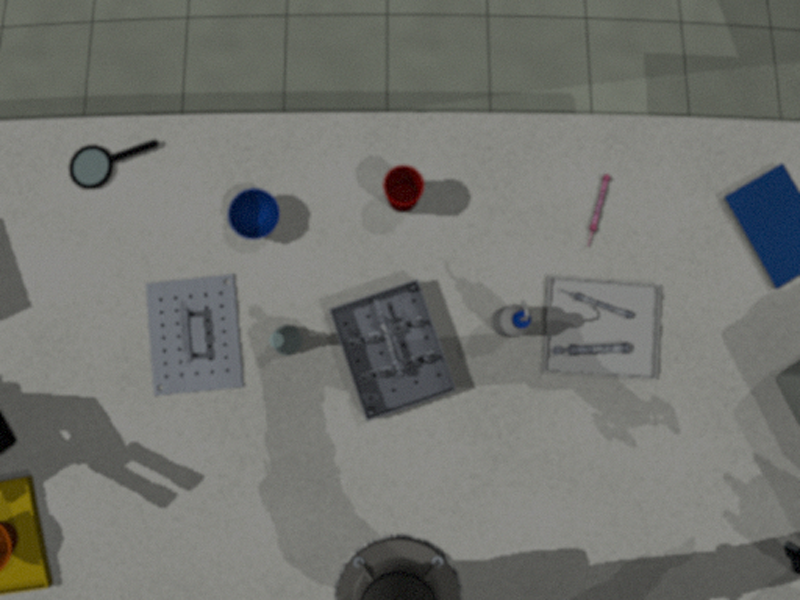

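View pics/side0.png

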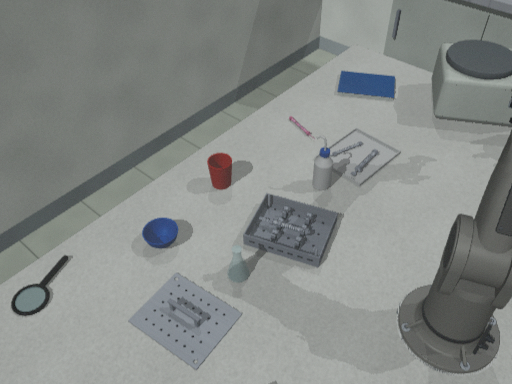

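The top view (800 px scale) shows the cover at (195,333), box at (397,348), and tray at (602,326) with two steel instruments. The pink look-alike at (600,208) lies outside the tray. Next I enlarge the tray, box and cover.

Run:
```python
from h import *
p,d=load('top'); q,e=load('side')
def crop(p,u0,v0,w,h,W,H):
    c=cv2.resize(p[v0:v0+h,u0:u0+w],(W,H),interpolation=cv2.INTER_CUBIC)
    return cv2.convertScaleAbs(c,alpha=1.3)
# top tray & box (x5,80x60->400x300)
im=np.vstack([np.hstack([crop(p,344,172,80,60+10,400,350),crop(p,208,174,80,70,400,350)]),
 np.hstack([crop(p,90,172,100,62,400,248),crop(q,236,190,110,68,400,248)])])
cv2.imwrite('pics/crop1.png',im[:,:,::-1])
C=cloud('top',d)
for n,(u,v) in dict(table=(320,300),trayfloor=(385,215),boxrim=(0,0)).items(): print(n,C[v,u])
```

```text
table [ 0.24235101 -0.19652459 -0.00274675]
trayfloor [ 0.49653555 -0.39923237  0.00117962]
boxrim [ 1.73022813  1.45819432 -0.75435795]
```

View pics/crop1.png

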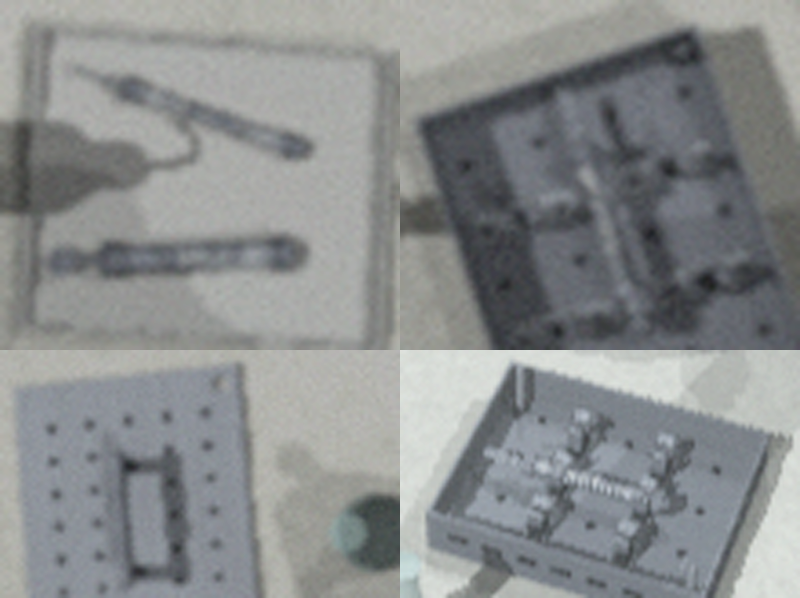

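Run:
```python
from h import *
for n in('top','side'):
    S=[eyes.read_camera(n) for _ in range(6)]
    p=np.mean([s[0].astype(float) for s in S],0); D=np.array([s[1] for s in S]); D[D==0]=np.nan
    d=np.nan_to_num(np.nanmedian(D,0)); np.savez('/tmp/%s.npz'%n,p=np.clip(p,0,255).astype(np.uint8),d=d)
    C=cloud(n,d); z=C[...,2]
    x,y=C[...,0],C[...,1]
    tb=(d>0)&(abs(y)<.6)&(x>.3)&(x<.8)&(abs(z)<.02); print(n,'table z med/std',np.median(z[tb]),z[tb].std())
    for nm,c,lo,hi,r in [('box',(.47,.02),.032,.06,.17),('cover',(.47,.36),.0,.012,.16),('bar',(.47,.36),.022,.05,.1)]:
        m=(d>0)&(np.hypot(x-c[0],y-c[1])<r)&(z>lo)&(z<hi)
        if nm=='cover':
            pp=p; m&=(pp[...,2]-pp[...,0]>8)
        m=cv2.morphologyEx(m.astype(np.uint8),cv2.MORPH_CLOSE,np.ones((3,3)))
        k,l,st,ct=cv2.connectedComponentsWithStats(m); b=1+st[1:,4].argmax(); mm=(l==b)&(d>0)
        P=np.c_[x[mm],y[mm]].astype(np.float32); print(n,nm,mm.sum(),z[mm].mean(),cv2.minAreaRect(P))
def crop(p,u0,v0,w,h,W,H): return cv2.convertScaleAbs(cv2.resize(p[v0:v0+h,u0:u0+w],(W,H),interpolation=cv2.INTER_CUBIC),alpha=1.5,beta=0)
p,_=load('top');q,_=load('side')
im=np.hstack([crop(p,208,176,90,95,400,422),crop(q,240,190,110,116,400,422)])
cv2.imwrite('pics/crop2.png',im[:,:,::-1])
for nm,a,b,z in [('needle',(358,185.6),(406,202),.010),('scoop',(353.6,224.4),(405.6,222),.013)]:
    A=at_z('top',*a,z);B=at_z('top',*b,z);u=(A-B)/np.linalg.norm(A-B)
    print(nm,A,B,'len',np.linalg.norm(A-B),'mid',B+u*.062,'mid2',A-u*.092,'yaw',np.degrees(np.arctan2(u[1],u[0])))
print('bottle cap top',at_z('top',521*.64,319*.64,.17))
```

```text
top table z med/std -0.0008562304502013346 0.002671660689874941
top box 394 0.03779600348158722 ((0.47425124049186707, 0.01029960811138153), (0.2205916941165924, 0.1758752018213272), 18.653806686401367)
top cover 3382 0.002836727213039632 ((0.5015696883201599, 0.3970913290977478), (0.2143421471118927, 0.17234684526920319), 5.749067783355713)
top bar 151 0.036290480888646344 ((0.5009910464286804, 0.3981841206550598), (0.1005491316318512, 0.0109269293025136), 5.766091346740723)
side table z med/std 0.0018163874574052188 0.0027375064290227373
side box 762 0.039250570282898925 ((0.47464698553085327, 0.011458702385425568), (0.2205994725227356, 0.1790541559457779), 18.88327407836914)
side cover 5260 0.00548514144918183 ((0.5015662312507629, 0.39725208282470703), (0.21971683204174042, 0.1759709119796753), 5.891939640045166)
side bar 201 0.03834033684681333 ((0.5017560720443726, 0.3969554007053375), (0.10009656101465225, 0.010712838731706142), 5.6054301261901855)
needle [ 0.58605339 -0.31454153  0.01      ] [ 0.53566803 -0.46306412  0.01      ] len 0.15683636570873924 mid [ 0.55558619 -0.40435069  0.01      ] mid2 [ 0.5564974  -0.40166468  0.01      ] yaw 71.26081377081911
scoop [ 0.46888351 -0.29754338  0.013     ] [ 0.47482633 -0.45860609  0.013     ] len 0.1611723095655581 mid [ 0.47254024 -0.39664825  0.013     ] mid2 [ 0.47227578 -0.38948082  0.013     ] yaw 92.11311703673678
bottle cap top [ 0.52431358 -0.20138128  0.17      ]
```

View pics/crop2.png

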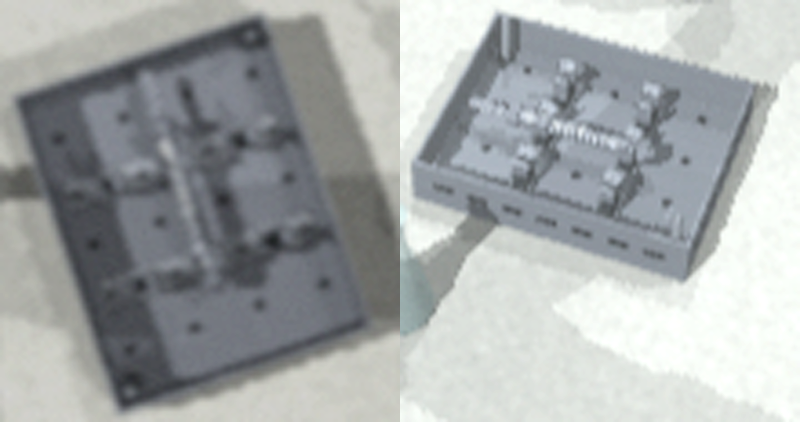

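The steel instruments in the tray are the thin pointed one at (600,305) and the thick spoon one at (592,349), both on the 800 px view. The pink one at (600,208) lies on the bench outside the tray, so it isn't meant. The handle mids come out 84 mm apart, and the box and cover rectangles match their given sizes. The first crop confirmed the needle.

Now I move above the needle and analyse the clips.

```bash
cat >> h.py <<'E'
from scipy.spatial.transform import Rotation as Ro
def need(x,y,z,yaw):
    o=readout.get_obs(); w,a,b,c=o['tool_rot']; R=Ro.from_quat([a,b,c,w])
    X=R.as_matrix()[:,0]; cur=np.degrees(np.arctan2(X[1],X[0]))
    T=Ro.from_euler('z',yaw,degrees=True)*Ro.from_euler('x',180,degrees=True)
    T2=T*Ro.from_euler('z',180,degrees=True)
    rv=(R.inv()*T).as_rotvec(degrees=True); rv2=(R.inv()*T2).as_rotvec(degrees=True)
    dw=np.array([x,y,z])-o['eef_pos']
    print('t %.2f'%o['t'],'pos',o['eef_pos'].round(4),'yaw %.2f'%cur,'F',o['contact_force'].round(1),'jaw %.3f'%o['gripper_width'],'q',o['q'].round(2))
    print(' shift mm, now',(R.inv().apply(dw)*1000).round(1),' after turn',(T.inv().apply(dw)*1000).round(1),'after alt',(T2.inv().apply(dw)*1000).round(1),'rot',rv.round(2),'alt',rv2.round(2))
E
python3 - <<'E'
from h import *
need(.556,-.403,.15,71.3)
th=np.radians(18.75)
for n in('top','side'):
    p,d=load(n); C=cloud(n,d); zoff={'top':-.001,'side':.0018}[n]
    dx,dy=C[...,0]-.4745,C[...,1]-.0108
    bx=dx*np.cos(th)+dy*np.sin(th); by=-dx*np.sin(th)+dy*np.cos(th); z=C[...,2]-zoff
    for sy in(46,0,-46):
        for sx in(35,-35):
            m=(abs(bx*1e3-sx)<7)&(abs(by*1e3-sy)<19)&(d>0); Y=by[m]*1e3-sy; Z=z[m]*1e3
            h=Z>26
            print(n,sy,sx,'n>26:',h.sum(),'y',np.percentile(Y[h],[3,97]).round(1) if h.any() else '', 'zmax',np.sort(Z)[-6:].round(1))
E
```

```text
t 0.70 pos [ 0.1734 -0.6524  0.2314] yaw 14.88 F [-0.4  0.2 -0.8] jaw 0.997 q [ 1.2   0.48  0.02  1.56 -0.01  1.11 -0.08]
 shift mm, now [ 433.8 -142.8   81.4]  after turn [358.9 282.4  81.4] after alt [-358.9 -282.4   81.4] rot [ 1.000e-02  0.000e+00 -5.642e+01] alt [ 0.0000e+00 -1.0000e-02  1.2358e+02]
top 46 35 n>26: 22 y [-9.2  9. ] zmax [36.9 37.  37.3 37.9 38.2 38.6]
top 46 -35 n>26: 24 y [-8.9  9.7] zmax [37.1 37.8 38.5 38.8 39.1 39.3]
top 0 35 n>26: 36 y [-10.7  10.3] zmax [38.2 38.3 38.4 38.5 38.5 40.3]
top 0 -35 n>26: 37 y [-11.1   9.9] zmax [39.4 39.4 39.5 39.6 39.7 40. ]
top -46 35 n>26: 20 y [-11.3  10.8] zmax [39.2 39.4 39.6 39.8 40.5 42.3]
top -46 -35 n>26: 22 y [-11.5  11.2] zmax [39.3 39.6 40.  40.6 40.8 40.9]
side 46 35 n>26: 30 y [-8.2  9.1] zmax [36.3 37.2 37.3 38.1 38.1 39.1]
side 46 -35 n>26: 31 y [-7.9  9.8] zmax [37.  37.6 37.7 37.8 37.9 38.9]
side 0 35 n>26: 37 y [-10.   10.4] zmax [37.7 37.9 38.5 38.6 38.9 39.2]
side 0 -35 n>26: 38 y [-8.5 10.7] zmax [37.8 38.  38.6 38.6 39.3 40. ]
side -46 35 n>26: 30 y [-10.6  12.1] zmax [38.7 39.2 39.4 39.7 40.1 40.2]
side -46 -35 n>26: 34 y [-11.1  11.4] zmax [39.8 39.9 39.9 40.1 40.1 40.7]
```

Both cameras agree on the clips. The small pair is at y=+46 (span ±9, lips lower), the medium at 0, and the large at −46 (span ±11.3, lips highest).

```bash
python3 -m crank '[{"jaw":45,"x":54,"y":-18,"z":10},{"jaw":45,"x":54,"y":-18,"z":10},{"jaw":45,"x":54,"y":-18,"z":10},{"jaw":45,"x":54,"y":-18,"z":10},{"jaw":45,"x":54,"y":-18,"z":10},{"jaw":45,"x":54,"y":-18,"z":10},{"jaw":45,"x":54,"y":-18,"z":10},{"jaw":45,"x":54,"y":-18,"z":10}]' 120
python3 -m crank '[{"jaw":45,"az":-9.4},{"jaw":45,"az":-9.4},{"jaw":45,"az":-9.4},{"jaw":45,"az":-9.4},{"jaw":45,"az":-9.4},{"jaw":45,"az":-9.4},{"jaw":45},{"jaw":45}]'
python3 - <<'E'
from h import *
need(.556,-.403,.06,71.3)
p,d=shot('top'); q,e=shot('side')
def crop(p,u0,v0,w,h,W,H): return cv2.convertScaleAbs(cv2.resize(p[v0:v0+h,u0:u0+w],(W,H),interpolation=cv2.INTER_CUBIC),alpha=1.2)
im=np.hstack([crop(p,340,160,90,90,400,400),crop(q,310,110,100,100,400,400)])
cv2.imwrite('pics/crop3.png',im[:,:,::-1])
E
```

```text
t 0.70 pos [ 0.1734 -0.6524  0.2314] yaw 14.88 F [-0.4  0.2 -0.8] jaw 0.997 q [ 1.2   0.48  0.02  1.56 -0.01  1.11 -0.08]
 shift mm, now [ 433.8 -142.8  171.4]  after turn [358.9 282.4 171.4] after alt [-358.9 -282.4  171.4] rot [ 1.000e-02  0.000e+00 -5.642e+01] alt [ 0.0000e+00 -1.0000e-02  1.2358e+02]schema error: expected keys jaw, x, y, z, ax, ay, az
schema error: expected keys jaw, x, y, z, ax, ay, az
```

View pics/crop3.png

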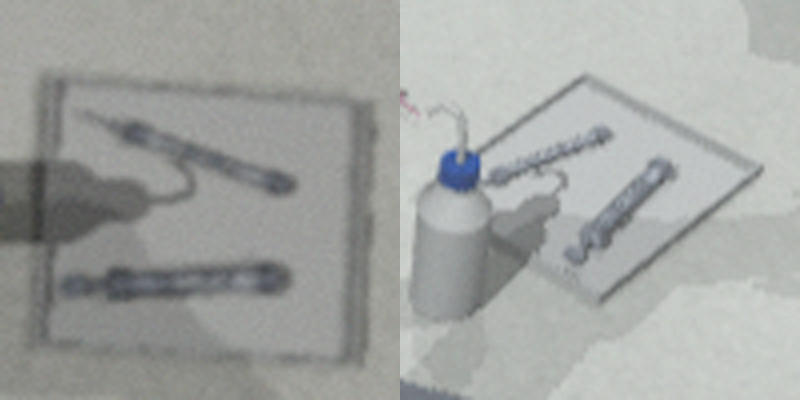

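The crop confirms it: the thin needle is at the top with its collars at about (128,132) and (277,182), and the thick scoop is below with collars at about (120,284) and (272,277). Moves need all seven keys in every row, so I'm resending.

```bash
python3 -m crank '[{"jaw":45,"x":54,"y":-18,"z":10,"ax":0,"ay":0,"az":0},{"jaw":45,"x":54,"y":-18,"z":10,"ax":0,"ay":0,"az":0},{"jaw":45,"x":54,"y":-18,"z":10,"ax":0,"ay":0,"az":0},{"jaw":45,"x":54,"y":-18,"z":10,"ax":0,"ay":0,"az":0},{"jaw":45,"x":54,"y":-18,"z":10,"ax":0,"ay":0,"az":0},{"jaw":45,"x":54,"y":-18,"z":10,"ax":0,"ay":0,"az":0},{"jaw":45,"x":54,"y":-18,"z":10,"ax":0,"ay":0,"az":0},{"jaw":45,"x":54,"y":-18,"z":10,"ax":0,"ay":0,"az":0}]' 120
python3 -m crank '[{"jaw":45,"x":0,"y":0,"z":0,"ax":0,"ay":0,"az":-9.4},{"jaw":45,"x":0,"y":0,"z":0,"ax":0,"ay":0,"az":-9.4},{"jaw":45,"x":0,"y":0,"z":0,"ax":0,"ay":0,"az":-9.4},{"jaw":45,"x":0,"y":0,"z":0,"ax":0,"ay":0,"az":-9.4},{"jaw":45,"x":0,"y":0,"z":0,"ax":0,"ay":0,"az":-9.4},{"jaw":45,"x":0,"y":0,"z":0,"ax":0,"ay":0,"az":-9.4},{"jaw":45,"x":0,"y":0,"z":0,"ax":0,"ay":0,"az":0},{"jaw":45,"x":0,"y":0,"z":0,"ax":0,"ay":0,"az":0}]'
python3 - <<'E'
from h import *
for nm,a,b,z in [('needle',(128,132),(277,182),.010),('scoop',(120,284),(272,277),.013)]:
    A,B=[at_z('top',340+k[0]/4.444,160+k[1]/4.444,z) for k in(a,b)]; u=A-B
    print(nm,'collar dist',np.linalg.norm(u),'mid',(A+B)/2,'yaw',np.degrees(np.arctan2(u[1],u[0])))
A,B=[at_z('side',310+(k[0]-400)/4,110+k[1]/4,.013) for k in((603,236),(660,172))]; print('scoop side',(A+B)/2,np.linalg.norm(A-B),A-B)
need(.556,-.403,.06,71.3)
E
```

```text
t: 1.8
eef_pos: [0.5554, -0.4013, 0.1512]
tool_rot: [0.0, 0.992, 0.129, 0.0]
contact_force: [0.4, -0.1, -0.2]
gripper_width: 0.448
t: 2.8
eef_pos: [0.5539, -0.4023, 0.1513]
tool_rot: [0.0, 0.814, 0.581, 0.0]
contact_force: [0.8, 0.2, 0.8]
gripper_width: 0.448
needle collar dist 0.10951601920537866 mid [ 0.5562132  -0.39960997  0.01      ] yaw 71.5820746206247
scoop collar dist 0.10626408710614063 mid [ 0.47200917 -0.39168228  0.013     ] yaw 92.09121710239154
scoop side [ 0.4662384  -0.38768456  0.013     ] 0.09874182184231697 [-0.0071486   0.09848271  0.        ]
t 2.80 pos [ 0.5539 -0.4023  0.1513] yaw 71.10 F [0.8 0.2 0.8] jaw 0.448 q [ 0.75  0.59 -0.3   1.58  0.2   1.    0.05]
 shift mm, now [ 0.   2.2 91.3]  after turn [-0.   2.2 91.3] after alt [ 0.  -2.2 91.3] rot [ 0.  -0.  -0.2] alt [ -0.   -0.  179.8]
```

```bash
python3 -m crank '[{"jaw":35,"x":2,"y":1.6,"z":45,"ax":0,"ay":0,"az":-0.3},{"jaw":35,"x":0,"y":0,"z":45,"ax":0,"ay":0,"az":0},{"jaw":35,"x":0,"y":0,"z":35,"ax":0,"ay":0,"az":0},{"jaw":35,"x":0,"y":0,"z":15,"ax":0,"ay":0,"az":0},{"jaw":35,"x":0,"y":0,"z":4.5,"ax":0,"ay":0,"az":0},{"jaw":35,"x":0,"y":0,"z":0,"ax":0,"ay":0,"az":0}]' 120
python3 -m crank '[{"jaw":0,"x":0,"y":0,"z":0,"ax":0,"ay":0,"az":0},{"jaw":0,"x":0,"y":0,"z":0,"ax":0,"ay":0,"az":0},{"jaw":0,"x":0,"y":0,"z":0,"ax":0,"ay":0,"az":0},{"jaw":0,"x":0,"y":0,"z":0,"ax":0,"ay":0,"az":0},{"jaw":0,"x":0,"y":0,"z":0,"ax":0,"ay":0,"az":0},{"jaw":0,"x":0,"y":0,"z":0,"ax":0,"ay":0,"az":0}]' 120
```

```text
t: 3.55
eef_pos: [0.5569, -0.4013, 0.0079]
tool_rot: [0.001, 0.811, 0.585, 0.0]
contact_force: [0.8, -0.3, 0.5]
gripper_width: 0.352
t: 4.3
eef_pos: [0.5571, -0.4015, 0.0088]
tool_rot: [0.001, 0.811, 0.585, 0.0]
contact_force: [-0.4, 0.4, 5.1]
gripper_width: 0.045
```

The jaws closed to about 4 mm, so they slipped over the top of the handle because the tips sat too high. I reopen, go lower and retry.

```bash
python3 -m crank '[{"jaw":35,"x":0,"y":0,"z":0,"ax":0,"ay":0,"az":0},{"jaw":35,"x":0,"y":0,"z":0,"ax":0,"ay":0,"az":0},{"jaw":35,"x":0,"y":0,"z":0,"ax":0,"ay":0,"az":0},{"jaw":35,"x":0,"y":0,"z":2,"ax":0,"ay":0,"az":0},{"jaw":35,"x":0,"y":0,"z":1.5,"ax":0,"ay":0,"az":0},{"jaw":35,"x":0,"y":0,"z":0,"ax":0,"ay":0,"az":0}]' 60
python3 - <<'E'
from h import *
need(.556,-.403,.06,71.3)
q,e=shot('side'); p,d=shot('top')
def crop(p,u0,v0,w,h,W,H): return cv2.convertScaleAbs(cv2.resize(p[v0:v0+h,u0:u0+w],(W,H),interpolation=cv2.INTER_CUBIC),alpha=1.2)
cv2.imwrite('pics/crop4.png',np.hstack([crop(q,310,110,100,100,400,400),crop(p,340,160,90,90,400,400)])[:,:,::-1])
E
```

```text
t: 5.05
eef_pos: [0.5559, -0.4007, 0.003]
tool_rot: [-0.0, 0.811, 0.585, -0.0]
contact_force: [-0.4, -0.5, 1.3]
gripper_width: 0.351
t 5.05 pos [ 0.5559 -0.4007  0.003 ] yaw 71.59 F [-0.4 -0.5  1.3] jaw 0.351 q [ 0.71  0.76 -0.26  1.65  0.26  0.76  0.01]
 shift mm, now [ -2.1   0.8 -57. ]  after turn [ -2.1   0.8 -57. ] after alt [  2.1  -0.8 -57. ] rot [-0.03 -0.01  0.29] alt [ 1.0000e-02 -4.0000e-02 -1.7971e+02]
```

View pics/crop4.png

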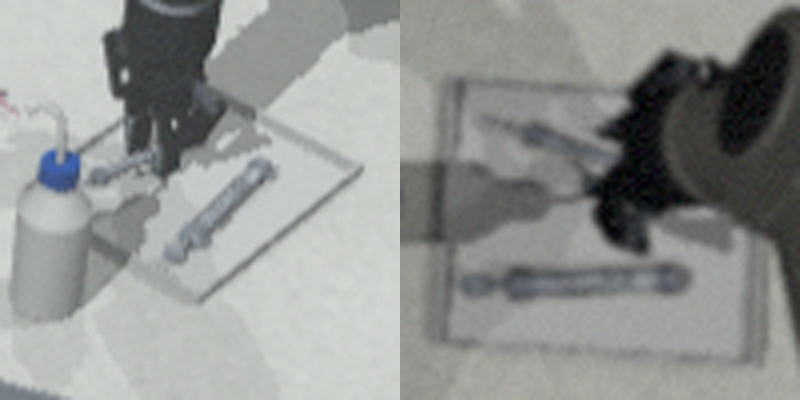

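The needle is still in place between the fingers. Closing now, 1 mm higher.

```bash
python3 -m crank '[{"jaw":0,"x":0,"y":0,"z":-1,"ax":0,"ay":0,"az":0},{"jaw":0,"x":0,"y":0,"z":0,"ax":0,"ay":0,"az":0},{"jaw":0,"x":0,"y":0,"z":0,"ax":0,"ay":0,"az":0},{"jaw":0,"x":0,"y":0,"z":0,"ax":0,"ay":0,"az":0},{"jaw":0,"x":0,"y":0,"z":0,"ax":0,"ay":0,"az":0},{"jaw":0,"x":0,"y":0,"z":0,"ax":0,"ay":0,"az":0}]' 60
```

```text
t: 5.9
eef_pos: [0.5562, -0.401, 0.0046]
tool_rot: [0.0, 0.811, 0.585, 0.0]
contact_force: [-0.4, 0.1, 3.2]
gripper_width: 0.084
```

```bash
python3 -m crank '[{"jaw":0,"x":0,"y":0,"z":0,"ax":0,"ay":0,"az":0},{"jaw":0,"x":0,"y":0,"z":0,"ax":0,"ay":0,"az":0}]' 60
python3 -m crank '[{"jaw":0,"x":0,"y":0,"z":-10,"ax":0,"ay":0,"az":0},{"jaw":0,"x":0,"y":0,"z":-20,"ax":0,"ay":0,"az":0},{"jaw":0,"x":0,"y":0,"z":-40,"ax":0,"ay":0,"az":0},{"jaw":0,"x":0,"y":0,"z":-60,"ax":0,"ay":0,"az":0},{"jaw":0,"x":0,"y":0,"z":0,"ax":0,"ay":0,"az":0}]'
python3 - <<'E'
from h import *
q,e=shot('side'); p,d=shot('top')
def crop(p,u0,v0,w,h,W,H): return cv2.convertScaleAbs(cv2.resize(p[v0:v0+h,u0:u0+w],(W,H),interpolation=cv2.INTER_CUBIC),alpha=1.2)
cv2.imwrite('pics/crop5.png',np.hstack([crop(q,310,70,100,140,400,560),crop(p,340,160,90,126,400,560)])[:,:,::-1])
E
```

```text
t: 6.15
eef_pos: [0.5563, -0.4009, 0.0045]
tool_rot: [0.0, 0.811, 0.585, 0.0]
contact_force: [-0.3, 1.2, 5.1]
gripper_width: 0.081
t: 6.78
eef_pos: [0.5597, -0.4028, 0.1417]
tool_rot: [0.005, 0.811, 0.585, 0.002]
contact_force: [0.2, 0.4, -0.3]
gripper_width: 0.083
```

View pics/crop5.png

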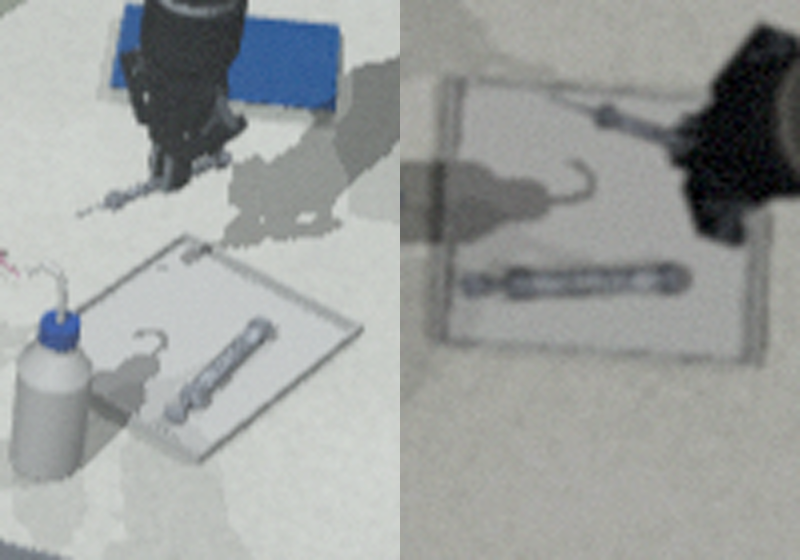

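The needle is held level at mid-handle. I lift it over the bottle and move above the small clips.

```bash
python3 - <<'E'
from h import *
A=at_z('top',386.8,186.6,.147); print(A, (A-[.5597,-.4028,.147]), np.hypot(*(A-[.5597,-.4028,.147])[:2]))
E
python3 -m crank '[{"jaw":0,"x":0,"y":0,"z":-60,"ax":0,"ay":0,"az":0},{"jaw":0,"x":0,"y":0,"z":-58,"ax":0,"ay":0,"az":0},{"jaw":0,"x":50.2,"y":-30,"z":0,"ax":0,"ay":0,"az":0},{"jaw":0,"x":50.2,"y":-30,"z":0,"ax":0,"ay":0,"az":0},{"jaw":0,"x":50.2,"y":-30,"z":0,"ax":0,"ay":0,"az":0},{"jaw":0,"x":50.2,"y":-30,"z":0,"ax":0,"ay":0,"az":0},{"jaw":0,"x":50.2,"y":-30,"z":0,"ax":0,"ay":0,"az":0},{"jaw":0,"x":50.2,"y":-30,"z":0,"ax":0,"ay":0,"az":0},{"jaw":0,"x":50.2,"y":-30,"z":0,"ax":0,"ay":0,"az":0},{"jaw":0,"x":50.2,"y":-30,"z":0,"ax":0,"ay":0,"az":0}]'
python3 -m crank '[{"jaw":0,"x":0,"y":0,"z":0,"ax":0,"ay":0,"az":8.8},{"jaw":0,"x":0,"y":0,"z":0,"ax":0,"ay":0,"az":8.8},{"jaw":0,"x":0,"y":0,"z":0,"ax":0,"ay":0,"az":8.8},{"jaw":0,"x":0,"y":0,"z":0,"ax":0,"ay":0,"az":8.8},{"jaw":0,"x":0,"y":0,"z":0,"ax":0,"ay":0,"az":8.8},{"jaw":0,"x":0,"y":0,"z":0,"ax":0,"ay":0,"az":8.8},{"jaw":0,"x":0,"y":0,"z":0,"ax":0,"ay":0,"az":0},{"jaw":0,"x":0,"y":0,"z":0,"ax":0,"ay":0,"az":0}]'
python3 - <<'E'
from h import *
need(.4597,.0544,.1,18.75)
E
```

```text
[ 0.57141024 -0.35178167  0.147     ] [1.17102437e-02 5.10183293e-02 2.77555756e-17] 0.052345006805529795
t: 8.12
eef_pos: [0.4536, 0.0574, 0.2513]
tool_rot: [-0.0, 0.811, 0.585, -0.001]
contact_force: [0.8, 0.1, 0.5]
gripper_width: 0.087
t: 9.12
eef_pos: [0.4548, 0.0559, 0.2517]
tool_rot: [-0.0, 0.986, 0.165, -0.001]
contact_force: [-0.0, 1.1, -1.1]
gripper_width: 0.082
t 9.12 pos [0.4548 0.0559 0.2517] yaw 18.96 F [-0.   1.1 -1.1] jaw 0.082 q [ 0.21  0.13 -0.51  2.    0.07  1.03 -1.57]
 shift mm, now [  4.4   3.1 151.7]  after turn [  4.2   3.  151.7] after alt [ -4.2  -3.  151.7] rot [-0.01  0.07  0.21] alt [-1.2000e-01 -2.0000e-02 -1.7979e+02]
```

```bash
python3 -m crank '[{"jaw":0,"x":4.4,"y":3,"z":50,"ax":0,"ay":0,"az":0.2},{"jaw":0,"x":0,"y":0,"z":50,"ax":0,"ay":0,"az":0},{"jaw":0,"x":0,"y":0,"z":45,"ax":0,"ay":0,"az":0},{"jaw":0,"x":0,"y":0,"z":41,"ax":0,"ay":0,"az":0},{"jaw":0,"x":0,"y":0,"z":0,"ax":0,"ay":0,"az":0},{"jaw":0,"x":0,"y":0,"z":0,"ax":0,"ay":0,"az":0}]'
cat >> h.py <<'E'
def boxpts(n,avg=3):
    S=[eyes.read_camera(n) for _ in range(avg)]; D=np.array([s[1] for s in S]); D[D==0]=np.nan
    d=np.nan_to_num(np.nanmedian(D,0)); C=cloud(n,d); th=np.radians(18.75)
    dx,dy=C[...,0]-.4745,C[...,1]-.0108
    B=np.dstack([dx*np.cos(th)+dy*np.sin(th),-dx*np.sin(th)+dy*np.cos(th),C[...,2]-{'top':-.001,'side':.0018}[n]])*1e3
    return B[d>0]
E
python3 - <<'E'
from h import *
need(.4597,.0544,.065,18.75)
for n in('top','side'):
    B=boxpts(n)
    for lo,hi in((-62,-48),(-48,-30),(-29,-18),(18,29),(30,48),(48,60),(60,75),(75,95)):
        m=(B[:,0]>lo)&(B[:,0]<hi)&(abs(B[:,1]-46)<16)&(B[:,2]>46)&(B[:,2]<90); 
        if m.sum()>1: print(n,lo,hi,m.sum(),'y',np.median(B[m,1]).round(1),B[m,1].min().round(1),B[m,1].max().round(1),'z',np.percentile(B[m,2],[10,50,90]).round(1))
E
```

```text
t: 9.88
eef_pos: [0.4612, 0.0549, 0.0674]
tool_rot: [-0.0, 0.987, 0.162, 0.001]
contact_force: [0.9, 0.0, -0.2]
gripper_width: 0.084
t 9.88 pos [0.4612 0.0549 0.0674] yaw 18.64 F [ 0.9  0.  -0.2] jaw 0.084 q [ 0.11  0.41 -0.44  2.16  0.3   0.62 -1.78]
 shift mm, now [-1.6 -0.   2.4]  after turn [-1.6 -0.   2.4] after alt [1.6 0.  2.4] rot [ 0.   -0.07 -0.11] alt [-1.2000e-01 -1.0000e-02  1.7989e+02]
top 60 75 5 y 46.2 44.5 47.1 z [73.5 74.5 74.9]
top 75 95 6 y 45.4 44.3 46.3 z [72.8 74.1 76.4]
side -62 -48 25 y 49.6 42.0 55.6 z [72.5 75.9 80.2]
side -48 -30 24 y 49.4 38.4 53.0 z [73.8 76.6 78.4]
side -29 -18 16 y 48.5 43.3 52.7 z [73.  76.4 78.1]
side 18 29 8 y 50.2 46.8 51.6 z [72.  74.6 77.2]
side 30 48 22 y 48.5 42.1 52.2 z [72.1 76.6 78.2]
side 48 60 21 y 49.4 41.9 53.9 z [73.5 77.5 80.3]
side 60 75 7 y 46.7 42.3 48.4 z [70.1 74.6 75.9]
side 75 95 5 y 46.0 45.1 46.2 z [72.1 73.9 75.2]
```

The held needle's axis is on the y=46 line, level, and about 6 mm above the TCP. I descend and press stepwise.

```bash
python3 -m crank '[{"jaw":0,"x":-1.6,"y":0,"z":20,"ax":0,"ay":0,"az":0},{"jaw":0,"x":0,"y":0,"z":12,"ax":0,"ay":0,"az":0},{"jaw":0,"x":0,"y":0,"z":0,"ax":0,"ay":0,"az":0}]' 110
python3 -m crank '[{"jaw":0,"x":0,"y":0,"z":3,"ax":0,"ay":0,"az":0},{"jaw":0,"x":0,"y":0,"z":0,"ax":0,"ay":0,"az":0}]'
python3 -m crank '[{"jaw":0,"x":0,"y":0,"z":3,"ax":0,"ay":0,"az":0},{"jaw":0,"x":0,"y":0,"z":0,"ax":0,"ay":0,"az":0}]'
python3 -m crank '[{"jaw":0,"x":0,"y":0,"z":3,"ax":0,"ay":0,"az":0},{"jaw":0,"x":0,"y":0,"z":0,"ax":0,"ay":0,"az":0}]'
```

```text
t: 10.55
eef_pos: [0.4583, 0.054, 0.0338]
tool_rot: [0.0, 0.987, 0.162, -0.001]
contact_force: [-0.2, 0.3, -0.9]
gripper_width: 0.062
t: 10.8
eef_pos: [0.4595, 0.0541, 0.0319]
tool_rot: [0.0, 0.987, 0.162, 0.001]
contact_force: [0.0, 0.1, 2.7]
gripper_width: 0.058
t: 11.05
eef_pos: [0.4605, 0.0544, 0.0296]
tool_rot: [0.0, 0.987, 0.162, 0.002]
contact_force: [0.1, -0.3, 8.4]
gripper_width: 0.061
t: 11.3
eef_pos: [0.4609, 0.0546, 0.0264]
tool_rot: [-0.0, 0.987, 0.161, 0.002]
contact_force: [3.8, -0.1, 5.2]
gripper_width: 0.062
```

```bash
python3 -m crank '[{"jaw":0,"x":0,"y":0,"z":3,"ax":0,"ay":0,"az":0},{"jaw":0,"x":0,"y":0,"z":0,"ax":0,"ay":0,"az":0}]'
python3 -m crank '[{"jaw":0,"x":0,"y":0,"z":3,"ax":0,"ay":0,"az":0},{"jaw":0,"x":0,"y":0,"z":0,"ax":0,"ay":0,"az":0}]'
python3 -m crank '[{"jaw":0,"x":0,"y":0,"z":2,"ax":0,"ay":0,"az":0},{"jaw":0,"x":0,"y":0,"z":0,"ax":0,"ay":0,"az":0}]'
```

```text
t: 11.55
eef_pos: [0.4588, 0.0539, 0.0221]
tool_rot: [0.0, 0.987, 0.161, -0.0]
contact_force: [0.9, -0.8, -2.4]
gripper_width: 0.06
t: 11.8
eef_pos: [0.4587, 0.0539, 0.0211]
tool_rot: [0.001, 0.987, 0.161, -0.0]
contact_force: [-6.9, -2.8, 32.0]
gripper_width: 0.059
t: 12.05
eef_pos: [0.4588, 0.0539, 0.0208]
tool_rot: [0.002, 0.987, 0.161, 0.0]
contact_force: [-14.7, -2.5, 59.0]
gripper_width: 0.06
```

The needle snapped in: force dropped to zero, then bottomed out at TCP 21 mm, so the axis is at about 27. I relieve the load, open a little and rise.

```bash
python3 -m crank '[{"jaw":0,"x":0,"y":0,"z":-4,"ax":0,"ay":0,"az":0},{"jaw":28,"x":0,"y":0,"z":0,"ax":0,"ay":0,"az":0},{"jaw":28,"x":0,"y":0,"z":0,"ax":0,"ay":0,"az":0},{"jaw":28,"x":0,"y":0,"z":0,"ax":0,"ay":0,"az":0},{"jaw":28,"x":0,"y":0,"z":-15,"ax":0,"ay":0,"az":0},{"jaw":28,"x":0,"y":0,"z":-50,"ax":0,"ay":0,"az":0},{"jaw":28,"x":0,"y":0,"z":-60,"ax":0,"ay":0,"az":0},{"jaw":28,"x":0,"y":0,"z":-60,"ax":0,"ay":0,"az":0},{"jaw":45,"x":0,"y":0,"z":-50,"ax":0,"ay":0,"az":0},{"jaw":45,"x":0,"y":0,"z":0,"ax":0,"ay":0,"az":0}]'
python3 - <<'E'
from h import *
need(.472,-.3915,.255,92.1)
for n in('top','side'):
    B=boxpts(n)
    for sy in(46,0):
      for lo,hi in((-64,-58),(-48,-30),(-29,29),(30,48),(58,75),(75,95)):
        m=(B[:,0]>lo)&(B[:,0]<hi)&(abs(B[:,1]-sy)<8)&(B[:,2]>18)&(B[:,2]<90); 
        if m.sum()>1: print(n,sy,lo,hi,m.sum(),'y',np.median(B[m,1]).round(1),'z',np.percentile(B[m,2],[10,50,90]).round(1))
E
```

```text
t: 13.3
eef_pos: [0.4611, 0.0549, 0.2611]
tool_rot: [0.0, 0.987, 0.161, 0.004]
contact_force: [0.3, -0.6, -1.1]
gripper_width: 0.447
t 13.30 pos [0.4611 0.0549 0.2611] yaw 18.59 F [ 0.3 -0.6 -1.1] jaw 0.447 q [ 0.25  0.13 -0.54  1.98  0.08  1.04 -1.57]
 shift mm, now [-132.   426.6    6. ]  after turn [-446.5   -5.5    6.1] after alt [446.5   5.5   6.1] rot [  0.43  -0.34 -73.51] alt [ -0.36  -0.46 106.49]
top 46 75 95 4 y 45.3 z [26.8 27.6 28. ]
top 0 -48 -30 22 y -2.9 z [32.3 33.8 35.6]
top 0 -29 29 24 y -2.7 z [31.1 33.1 34.5]
top 0 30 48 24 y -1.5 z [31.4 33.8 35.8]
top 0 58 75 17 y 0.1 z [26.8 31.9 35.3]
top 0 75 95 21 y 0.0 z [27.  28.3 29. ]
side 46 -64 -58 9 y 48.8 z [25.9 29.1 32.8]
side 46 -48 -30 38 y 46.2 z [24.6 30.7 37.7]
side 46 -29 29 79 y 48.4 z [26.4 30.3 33. ]
side 46 30 48 36 y 47.4 z [25.2 32.1 35.2]
side 46 58 75 8 y 47.1 z [26.2 26.5 29.8]
side 46 75 95 4 y 45.1 z [23.8 26.9 28. ]
side 0 -48 -30 32 y -0.2 z [28.2 33.6 36.9]
side 0 -29 29 87 y 3.6 z [26.6 31.5 34.2]
side 0 30 48 29 y -1.5 z [27.1 33.  36.7]
side 0 58 75 19 y 1.6 z [25.8 27.8 35.4]
side 0 75 95 17 y 0.1 z [26.2 26.7 28.9]
```

The needle and spatula are both home: tip heights are about 27 mm and the handle tops match. Now the scoop.

```bash
python3 -m crank '[{"jaw":45,"x":-16.5,"y":53.3,"z":0,"ax":0,"ay":0,"az":0},{"jaw":45,"x":-16.5,"y":53.3,"z":0,"ax":0,"ay":0,"az":0},{"jaw":45,"x":-16.5,"y":53.3,"z":0,"ax":0,"ay":0,"az":0},{"jaw":45,"x":-16.5,"y":53.3,"z":0,"ax":0,"ay":0,"az":0},{"jaw":45,"x":-16.5,"y":53.3,"z":0,"ax":0,"ay":0,"az":0},{"jaw":45,"x":-16.5,"y":53.3,"z":0,"ax":0,"ay":0,"az":0},{"jaw":45,"x":-16.5,"y":53.3,"z":0,"ax":0,"ay":0,"az":0},{"jaw":45,"x":-16.5,"y":53.3,"z":0,"ax":0,"ay":0,"az":0}]'
python3 -m crank '[{"jaw":45,"x":0,"y":0,"z":20,"ax":0,"ay":0,"az":-10.5},{"jaw":45,"x":0,"y":0,"z":20,"ax":0,"ay":0,"az":-10.5},{"jaw":45,"x":0,"y":0,"z":20,"ax":0,"ay":0,"az":-10.5},{"jaw":45,"x":0,"y":0,"z":20,"ax":0,"ay":0,"az":-10.5},{"jaw":45,"x":0,"y":0,"z":20,"ax":0,"ay":0,"az":-10.5},{"jaw":45,"x":0,"y":0,"z":20,"ax":0,"ay":0,"az":-10.5},{"jaw":45,"x":0,"y":0,"z":20,"ax":0,"ay":0,"az":-10.5},{"jaw":45,"x":0,"y":0,"z":20,"ax":0,"ay":0,"az":0},{"jaw":45,"x":0,"y":0,"z":20,"ax":0,"ay":0,"az":0},{"jaw":45,"x":0,"y":0,"z":0,"ax":0,"ay":0,"az":0},{"jaw":45,"x":0,"y":0,"z":0,"ax":0,"ay":0,"az":0}]'
python3 - <<'E'
from h import *
need(.472,-.392,.006,92.1)
E
```

```text
t: 14.6
eef_pos: [0.4692, -0.3935, 0.2549]
tool_rot: [-0.001, 0.987, 0.162, -0.001]
contact_force: [0.4, -0.3, 0.3]
gripper_width: 0.45
t: 15.98
eef_pos: [0.4701, -0.3922, 0.0767]
tool_rot: [0.0, 0.694, 0.72, 0.0]
contact_force: [0.3, 0.2, -0.1]
gripper_width: 0.453
t 15.97 pos [ 0.4701 -0.3922  0.0767] yaw 92.04 F [ 0.3  0.2 -0.1] jaw 0.453 q [ 0.91  0.59 -0.43  1.81  0.33  0.81  0.35]
 shift mm, now [ 0.2  1.8 70.7]  after turn [ 0.2  1.9 70.7] after alt [-0.2 -1.9 70.7] rot [ 0.03  0.03 -0.06] alt [ 4.0000e-02 -4.0000e-02  1.7994e+02]
```

```bash
python3 -m crank '[{"jaw":42,"x":0,"y":1.8,"z":40,"ax":0,"ay":0,"az":0},{"jaw":42,"x":0,"y":0,"z":24,"ax":0,"ay":0,"az":0},{"jaw":42,"x":0,"y":0,"z":6.5,"ax":0,"ay":0,"az":0},{"jaw":42,"x":0,"y":0,"z":0,"ax":0,"ay":0,"az":0},{"jaw":42,"x":0,"y":0,"z":0,"ax":0,"ay":0,"az":0}]' 
python3 -m crank '[{"jaw":0,"x":0,"y":0,"z":0,"ax":0,"ay":0,"az":0},{"jaw":0,"x":0,"y":0,"z":0,"ax":0,"ay":0,"az":0},{"jaw":0,"x":0,"y":0,"z":0,"ax":0,"ay":0,"az":0},{"jaw":0,"x":0,"y":0,"z":0,"ax":0,"ay":0,"az":0},{"jaw":0,"x":0,"y":0,"z":0,"ax":0,"ay":0,"az":0},{"jaw":0,"x":0,"y":0,"z":0,"ax":0,"ay":0,"az":0}]' 70
```

```text
t: 16.6
eef_pos: [0.4724, -0.3927, 0.0072]
tool_rot: [0.001, 0.694, 0.72, 0.0]
contact_force: [0.1, -0.3, 0.0]
gripper_width: 0.42
t: 17.35
eef_pos: [0.4721, -0.3926, 0.0071]
tool_rot: [0.001, 0.694, 0.72, 0.0]
contact_force: [-0.9, -0.6, 5.6]
gripper_width: 0.154
```

```bash
python3 -m crank '[{"jaw":0,"x":0,"y":0,"z":-15,"ax":0,"ay":0,"az":0},{"jaw":0,"x":0,"y":0,"z":-55,"ax":0,"ay":0,"az":0},{"jaw":0,"x":0,"y":0,"z":-60,"ax":0,"ay":0,"az":0},{"jaw":0,"x":0,"y":0,"z":-60,"ax":0,"ay":0,"az":0},{"jaw":0,"x":0,"y":0,"z":-58,"ax":0,"ay":0,"az":0},{"jaw":0,"x":51.3,"y":4.2,"z":0,"ax":0,"ay":0,"az":0},{"jaw":0,"x":51.3,"y":4.2,"z":0,"ax":0,"ay":0,"az":0},{"jaw":0,"x":51.3,"y":4.2,"z":0,"ax":0,"ay":0,"az":0},{"jaw":0,"x":51.3,"y":4.2,"z":0,"ax":0,"ay":0,"az":0},{"jaw":0,"x":51.3,"y":4.2,"z":0,"ax":0,"ay":0,"az":0},{"jaw":0,"x":51.3,"y":4.2,"z":0,"ax":0,"ay":0,"az":0},{"jaw":0,"x":51.3,"y":4.2,"z":0,"ax":0,"ay":0,"az":0}]'
python3 -m crank '[{"jaw":0,"x":0,"y":0,"z":0,"ax":0,"ay":0,"az":10.5},{"jaw":0,"x":0,"y":0,"z":0,"ax":0,"ay":0,"az":10.5},{"jaw":0,"x":0,"y":0,"z":0,"ax":0,"ay":0,"az":10.5},{"jaw":0,"x":0,"y":0,"z":0,"ax":0,"ay":0,"az":10.5},{"jaw":0,"x":0,"y":0,"z":40,"ax":0,"ay":0,"az":10.5},{"jaw":0,"x":0,"y":0,"z":40,"ax":0,"ay":0,"az":10.5},{"jaw":0,"x":0,"y":0,"z":40,"ax":0,"ay":0,"az":10.3},{"jaw":0,"x":0,"y":0,"z":40,"ax":0,"ay":0,"az":0},{"jaw":0,"x":0,"y":0,"z":0,"ax":0,"ay":0,"az":0},{"jaw":0,"x":0,"y":0,"z":0,"ax":0,"ay":0,"az":0}]'
python3 - <<'E'
from h import *
need(.4893,-.0328,.07,18.75)
E
```

```text
t: 18.85
eef_pos: [0.4873, -0.0305, 0.2548]
tool_rot: [0.001, 0.694, 0.72, 0.0]
contact_force: [0.5, -0.1, -2.0]
gripper_width: 0.149
t: 20.1
eef_pos: [0.4887, -0.032, 0.0954]
tool_rot: [0.0, 0.987, 0.163, 0.001]
contact_force: [0.5, -0.6, -0.1]
gripper_width: 0.154
t 20.10 pos [ 0.4887 -0.032   0.0954] yaw 18.81 F [ 0.5 -0.6 -0.1] jaw 0.154 q [ 0.32  0.4  -0.46  2.08  0.27  0.71 -1.56]
 shift mm, now [ 0.2  1.  25.4]  after turn [ 0.3  1.  25.4] after alt [-0.3 -1.  25.4] rot [ 0.04 -0.11  0.06] alt [ 1.7000e-01  6.0000e-02 -1.7994e+02]
```

```bash
python3 -m crank '[{"jaw":0,"x":0.2,"y":1,"z":25,"ax":0,"ay":0,"az":0},{"jaw":0,"x":0,"y":0,"z":0,"ax":0,"ay":0,"az":0},{"jaw":0,"x":0,"y":0,"z":0,"ax":0,"ay":0,"az":0}]' 110
python3 - <<'E'
from h import *
need(.4893,-.0328,.045,18.75)
for n in('top','side'):
    B=boxpts(n)
    for lo,hi in((-66,-48),(-48,-30),(30,48),(48,60),(60,72),(72,95)):
        m=(B[:,0]>lo)&(B[:,0]<hi)&(abs(B[:,1]+46)<16)&(B[:,2]>52)&(B[:,2]<95); 
        if m.sum()>1: print(n,lo,hi,m.sum(),'y',np.median(B[m,1]).round(1),B[m,1].min().round(1),B[m,1].max().round(1),'z',np.percentile(B[m,2],[10,50,90]).round(1), 'x',B[m,0].min().round(1),B[m,0].max().round(1))
E
```

```text
t: 20.48
eef_pos: [0.4893, -0.033, 0.0704]
tool_rot: [0.0, 0.987, 0.163, 0.001]
contact_force: [0.3, -0.5, -1.2]
gripper_width: 0.136
t 20.48 pos [ 0.4893 -0.033   0.0704] yaw 18.78 F [ 0.3 -0.5 -1.2] jaw 0.136 q [ 0.31  0.44 -0.44  2.1   0.31  0.66 -1.59]
 shift mm, now [ 0.  -0.3 25.4]  after turn [ 0.1 -0.2 25.4] after alt [-0.1  0.2 25.4] rot [ 0.05 -0.12  0.03] alt [ 1.9000e-01  8.0000e-02 -1.7997e+02]
top 48 60 23 y -46.1 -57.9 -35.7 z [78.3 84.  86.8] x 52.4 59.9
top 60 72 11 y -46.3 -50.3 -41.5 z [77.7 78.7 88.6] x 60.2 71.2
top 72 95 36 y -46.6 -54.5 -38.5 z [75.9 77.7 79.8] x 73.3 94.6
side -66 -48 25 y -40.4 -48.4 -34.1 z [73.8 79.3 84.8] x -57.7 -48.5
side -48 -30 38 y -40.6 -50.6 -35.0 z [72.2 80.8 84.6] x -47.7 -30.2
side 30 48 33 y -40.7 -50.3 -36.8 z [74.1 81.1 84.4] x 30.9 47.8
side 48 60 32 y -40.4 -53.0 -33.7 z [72.8 80.6 86.2] x 48.5 59.7
side 60 72 7 y -44.3 -47.9 -38.8 z [74.6 76.4 81. ] x 60.3 71.5
side 72 95 27 y -46.2 -55.4 -36.7 z [74.5 76.2 78.3] x 72.0 94.0
```

Aligned on y=−46 with the axis at about TCP+6.5. I press.

```bash
python3 -m crank '[{"jaw":0,"x":0,"y":0,"z":20,"ax":0,"ay":0,"az":0},{"jaw":0,"x":0,"y":0,"z":14,"ax":0,"ay":0,"az":0},{"jaw":0,"x":0,"y":0,"z":0,"ax":0,"ay":0,"az":0}]' 110
python3 -m crank '[{"jaw":0,"x":0,"y":0,"z":3,"ax":0,"ay":0,"az":0},{"jaw":0,"x":0,"y":0,"z":0,"ax":0,"ay":0,"az":0}]'
python3 -m crank '[{"jaw":0,"x":0,"y":0,"z":3,"ax":0,"ay":0,"az":0},{"jaw":0,"x":0,"y":0,"z":0,"ax":0,"ay":0,"az":0}]'
python3 -m crank '[{"jaw":0,"x":0,"y":0,"z":3,"ax":0,"ay":0,"az":0},{"jaw":0,"x":0,"y":0,"z":0,"ax":0,"ay":0,"az":0}]'
python3 -m crank '[{"jaw":0,"x":0,"y":0,"z":3,"ax":0,"ay":0,"az":0},{"jaw":0,"x":0,"y":0,"z":0,"ax":0,"ay":0,"az":0}]'
```

```text
t: 21.15
eef_pos: [0.4882, -0.0332, 0.0341]
tool_rot: [-0.0, 0.987, 0.163, -0.0]
contact_force: [0.2, -0.7, -1.3]
gripper_width: 0.135
t: 21.4
eef_pos: [0.489, -0.033, 0.0326]
tool_rot: [0.0, 0.987, 0.163, 0.001]
contact_force: [-0.3, -1.7, 4.2]
gripper_width: 0.138
t: 21.65
eef_pos: [0.4898, -0.0328, 0.0299]
tool_rot: [0.0, 0.987, 0.163, 0.002]
contact_force: [0.9, 0.7, 5.6]
gripper_width: 0.134
t: 21.9
eef_pos: [0.4899, -0.0327, 0.0264]
tool_rot: [-0.0, 0.987, 0.163, 0.002]
contact_force: [4.0, 1.1, 0.7]
gripper_width: 0.132
t: 22.15
eef_pos: [0.4878, -0.0332, 0.0223]
tool_rot: [-0.0, 0.987, 0.163, -0.001]
contact_force: [2.7, -0.2, -4.6]
gripper_width: 0.14
```

```bash
python3 -m crank '[{"jaw":0,"x":0,"y":0,"z":2,"ax":0,"ay":0,"az":0},{"jaw":0,"x":0,"y":0,"z":0,"ax":0,"ay":0,"az":0}]'
python3 -m crank '[{"jaw":0,"x":0,"y":0,"z":1,"ax":0,"ay":0,"az":0},{"jaw":0,"x":0,"y":0,"z":0,"ax":0,"ay":0,"az":0}]'
```

```text
t: 22.4
eef_pos: [0.4875, -0.0334, 0.021]
tool_rot: [0.0, 0.987, 0.163, -0.001]
contact_force: [-1.8, -1.0, 8.3]
gripper_width: 0.139
t: 22.65
eef_pos: [0.4875, -0.0334, 0.0209]
tool_rot: [0.001, 0.987, 0.163, -0.001]
contact_force: [-5.3, -1.8, 20.1]
gripper_width: 0.141
```

Seated, with the force rising at a stop and the axis at about 27. I release, rise, verify and measure the cover and flask.

```bash
python3 -m crank '[{"jaw":0,"x":0,"y":0,"z":-2.5,"ax":0,"ay":0,"az":0},{"jaw":34,"x":0,"y":0,"z":0,"ax":0,"ay":0,"az":0},{"jaw":34,"x":0,"y":0,"z":0,"ax":0,"ay":0,"az":0},{"jaw":34,"x":0,"y":0,"z":0,"ax":0,"ay":0,"az":0},{"jaw":34,"x":0,"y":0,"z":-15,"ax":0,"ay":0,"az":0},{"jaw":34,"x":0,"y":0,"z":-50,"ax":0,"ay":0,"az":0},{"jaw":34,"x":0,"y":0,"z":-60,"ax":0,"ay":0,"az":0},{"jaw":45,"x":0,"y":0,"z":-50,"ax":0,"ay":0,"az":0},{"jaw":45,"x":0,"y":0,"z":0,"ax":0,"ay":0,"az":0}]'
python3 - <<'E'
from h import *
need(.5016,.3973,.2,5.7)
for n in('top','side'):
    B=boxpts(n)
    for sy in(46,0,-46):
      for lo,hi in((-64,-58),(-29,29),(58,75),(75,95)):
        m=(B[:,0]>lo)&(B[:,0]<hi)&(abs(B[:,1]-sy)<8)&(B[:,2]>18)&(B[:,2]<90); 
        if m.sum()>1: print(n,sy,lo,hi,m.sum(),'y',np.median(B[m,1]).round(1),'z',np.percentile(B[m,2],[10,50,90]).round(1))
p,d=shot('side'); C=cloud('side',d)
m=(d>0)&(abs(C[...,1]-.2)<.06)&(abs(C[...,0]-.48)<.12)&(C[...,2]>.05)&(C[...,2]<.13); print('flask',m.sum(),C[m].min(0),C[m].max(0))
E
```

```text
t: 23.78
eef_pos: [0.491, -0.0328, 0.2023]
tool_rot: [0.001, 0.987, 0.163, 0.004]
contact_force: [0.5, -0.7, 0.1]
gripper_width: 0.447
t 23.77 pos [ 0.491  -0.0328  0.2023] yaw 18.78 F [ 0.5 -0.7  0.1] jaw 0.447 q [ 0.4   0.25 -0.53  1.99  0.16  0.93 -1.45]
 shift mm, now [ 148.4 -403.8    2. ]  after turn [  53.2 -426.9    2.3] after alt [-53.2 426.9   2.3] rot [ 0.16 -0.5  13.08] alt [   0.73    0.24 -166.92]
top 46 -64 -58 8 y 46.5 z [28.5 31.7 33. ]
top 46 -29 29 70 y 45.8 z [28.1 30.9 32.8]
top 46 58 75 8 y 45.8 z [26.9 27.6 29.6]
top 46 75 95 4 y 45.3 z [26.1 27.7 29.9]
top 0 58 75 14 y 0.6 z [27.3 29.7 34.5]
top 0 75 95 22 y -0.4 z [26.4 27.6 29.5]
top -46 58 75 7 y -46.4 z [27.2 29.  30.9]
top -46 75 95 27 y -46.6 z [26.3 28.2 29.5]
side 46 -64 -58 10 y 48.3 z [24.7 29.6 30.9]
side 46 -29 29 79 y 48.6 z [25.9 29.9 32.9]
side 46 58 75 8 y 46.2 z [24.4 26.8 29.6]
side 46 75 95 4 y 46.7 z [27.3 27.7 27.9]
side 0 -29 29 91 y 4.2 z [26.2 31.4 34.2]
side 0 58 75 18 y 1.8 z [26.5 29.9 35.3]
side 0 75 95 17 y -0.7 z [26.1 27.6 30.2]
side -46 -64 -58 4 y -44.8 z [25.4 28.4 29.6]
side -46 -29 29 97 y -42.1 z [26.2 32.7 35.4]
side -46 58 75 10 y -45.9 z [25.2 27.6 31.4]
side -46 75 95 20 y -47.5 z [26.  27.5 29.1]
flask 235 [0.4717961  0.19940972 0.05001361] [0.50442888 0.23248646 0.11226658]
```

All three instruments are home. Next is the cover bar.

```bash
python3 -m crank '[{"jaw":45,"x":18.5,"y":-50.5,"z":0,"ax":0,"ay":0,"az":0},{"jaw":45,"x":18.5,"y":-50.5,"z":0,"ax":0,"ay":0,"az":0},{"jaw":45,"x":18.5,"y":-50.5,"z":0,"ax":0,"ay":0,"az":0},{"jaw":45,"x":18.5,"y":-50.5,"z":0,"ax":0,"ay":0,"az":0},{"jaw":45,"x":18.5,"y":-50.5,"z":0,"ax":0,"ay":0,"az":0},{"jaw":45,"x":18.5,"y":-50.5,"z":0,"ax":0,"ay":0,"az":0},{"jaw":45,"x":18.5,"y":-50.5,"z":0,"ax":0,"ay":0,"az":0},{"jaw":45,"x":18.5,"y":-50.5,"z":0,"ax":0,"ay":0,"az":0},{"jaw":45,"x":0,"y":0,"z":50,"ax":0,"ay":0,"az":6.5},{"jaw":45,"x":0,"y":0,"z":50,"ax":0,"ay":0,"az":6.5},{"jaw":45,"x":0,"y":0,"z":30,"ax":0,"ay":0,"az":0},{"jaw":45,"x":0,"y":0,"z":0,"ax":0,"ay":0,"az":0}]'
python3 - <<'E'
from h import *
need(.5016,.3973,.014,5.7)
E
```

```text
t: 25.62
eef_pos: [0.4963, 0.3955, 0.0639]
tool_rot: [0.002, 0.999, 0.051, -0.003]
contact_force: [-0.5, -0.1, 0.2]
gripper_width: 0.448
t 25.62 pos [0.4963 0.3955 0.0639] yaw 5.83 F [-0.5 -0.1  0.2] jaw 0.448 q [-0.41  0.66 -0.5   1.75  0.4   0.85 -2.57]
 shift mm, now [ 5.8 -1.5 49.8]  after turn [ 5.5 -1.3 49.9] after alt [-5.5  1.3 49.9] rot [0.22 0.33 0.13] alt [  -0.52    0.34 -179.87]
```

```bash
python3 -m crank '[{"jaw":45,"x":5.6,"y":-1.4,"z":10,"ax":0.2,"ay":0.3,"az":0.1},{"jaw":45,"x":0,"y":0,"z":20,"ax":0,"ay":0,"az":0},{"jaw":45,"x":0,"y":0,"z":18,"ax":0,"ay":0,"az":0},{"jaw":45,"x":0,"y":0,"z":0,"ax":0,"ay":0,"az":0},{"jaw":45,"x":0,"y":0,"z":0,"ax":0,"ay":0,"az":0}]'
python3 - <<'E'
from h import *
need(.5016,.3973,.014,5.7)
E
```

```text
t: 26.25
eef_pos: [0.5039, 0.3994, 0.0194]
tool_rot: [-0.002, 0.999, 0.05, 0.003]
contact_force: [-0.7, -0.1, 0.5]
gripper_width: 0.45
t 26.25 pos [0.5039 0.3994 0.0194] yaw 5.69 F [-0.7 -0.1  0.5] jaw 0.450 q [-0.43  0.72 -0.47  1.75  0.45  0.77 -2.6 ]
 shift mm, now [-2.6  1.9  5.4]  after turn [-2.5  1.9  5.4] after alt [ 2.5 -1.9  5.4] rot [-0.21 -0.3  -0.01] alt [ -0.48   0.33 179.99]
```

```bash
python3 -m crank '[{"jaw":45,"x":-2,"y":1.5,"z":4,"ax":0,"ay":0,"az":0},{"jaw":45,"x":0,"y":0,"z":0,"ax":0,"ay":0,"az":0},{"jaw":45,"x":0,"y":0,"z":0,"ax":0,"ay":0,"az":0},{"jaw":0,"x":0,"y":0,"z":0,"ax":0,"ay":0,"az":0},{"jaw":0,"x":0,"y":0,"z":0,"ax":0,"ay":0,"az":0},{"jaw":0,"x":0,"y":0,"z":0,"ax":0,"ay":0,"az":0},{"jaw":0,"x":0,"y":0,"z":0,"ax":0,"ay":0,"az":0},{"jaw":0,"x":0,"y":0,"z":0,"ax":0,"ay":0,"az":0}]' 80
python3 - <<'E'
from h import *
need(.5016,.3973,.014,5.7)
E
```

```text
t: 27.25
eef_pos: [0.5022, 0.3975, 0.0156]
tool_rot: [-0.002, 0.999, 0.05, 0.003]
contact_force: [-0.7, -1.6, 5.6]
gripper_width: 0.097
t 27.25 pos [0.5022 0.3975 0.0156] yaw 5.68 F [-0.7 -1.6  5.6] jaw 0.097 q [-0.43  0.72 -0.47  1.76  0.45  0.76 -2.6 ]
 shift mm, now [-0.6  0.1  1.6]  after turn [-0.6  0.1  1.6] after alt [ 0.6 -0.1  1.6] rot [-0.19 -0.32 -0.02] alt [ -0.5    0.3  179.98]
```

```bash
python3 -m crank '[{"jaw":0,"x":0,"y":0,"z":-8,"ax":0,"ay":0,"az":0},{"jaw":0,"x":0,"y":0,"z":-25,"ax":0,"ay":0,"az":0},{"jaw":0,"x":0,"y":0,"z":-45,"ax":0,"ay":0,"az":0},{"jaw":0,"x":0,"y":0,"z":-50,"ax":0,"ay":0,"az":0},{"jaw":0,"x":0,"y":0,"z":-37,"ax":0,"ay":0,"az":0},{"jaw":0,"x":-4,"y":24,"z":0,"ax":0,"ay":0,"az":0},{"jaw":0,"x":-8.2,"y":47,"z":0,"ax":0,"ay":0,"az":0},{"jaw":0,"x":-8.2,"y":48,"z":0,"ax":0,"ay":0,"az":0},{"jaw":0,"x":-8.2,"y":48,"z":0,"ax":0,"ay":0,"az":0},{"jaw":0,"x":-8.2,"y":48,"z":0,"ax":0,"ay":0,"az":0},{"jaw":0,"x":-8.2,"y":48,"z":0,"ax":0,"ay":0,"az":0},{"jaw":0,"x":-8.2,"y":47,"z":0,"ax":0,"ay":0,"az":0}]' 120
python3 -m crank '[{"jaw":0,"x":-8.2,"y":48,"z":0,"ax":0,"ay":0,"az":0},{"jaw":0,"x":-4,"y":24,"z":0,"ax":0,"ay":0,"az":0},{"jaw":0,"x":0,"y":0,"z":0,"ax":0,"ay":0,"az":-6.5},{"jaw":0,"x":0,"y":0,"z":25,"ax":0,"ay":0,"az":-6.5},{"jaw":0,"x":0,"y":0,"z":25,"ax":0,"ay":0,"az":0},{"jaw":0,"x":0,"y":0,"z":0,"ax":0,"ay":0,"az":0},{"jaw":0,"x":0,"y":0,"z":0,"ax":0,"ay":0,"az":0},{"jaw":0,"x":0,"y":0,"z":0,"ax":0,"ay":0,"az":0}]'
python3 - <<'E'
from h import *
need(.4745,.0108,.1,18.75)
E
```

```text
t: 28.75
eef_pos: [0.4781, 0.0813, 0.1784]
tool_rot: [-0.002, 0.999, 0.05, 0.002]
contact_force: [0.9, 0.7, -5.1]
gripper_width: 0.09
t: 29.75
eef_pos: [0.475, 0.0106, 0.1296]
tool_rot: [-0.001, 0.987, 0.162, 0.004]
contact_force: [0.2, -0.3, -4.4]
gripper_width: 0.092
t 29.75 pos [0.475  0.0106 0.1296] yaw 18.68 F [ 0.2 -0.3 -4.4] jaw 0.092 q [ 0.3   0.33 -0.53  2.09  0.24  0.77 -1.62]
 shift mm, now [-0.6 -0.3 29.6]  after turn [-0.4 -0.3 29.6] after alt [ 0.4  0.3 29.6] rot [-0.09 -0.43 -0.06] alt [-6.8000e-01  1.4000e-01  1.7993e+02]
```

```bash
python3 -m crank '[{"jaw":0,"x":-0.5,"y":-0.3,"z":25,"ax":0,"ay":-0.1,"az":0},{"jaw":0,"x":0,"y":0,"z":22,"ax":0,"ay":0,"az":0},{"jaw":0,"x":0,"y":0,"z":0,"ax":0,"ay":0,"az":0},{"jaw":0,"x":0,"y":0,"z":0,"ax":0,"ay":0,"az":0},{"jaw":0,"x":0,"y":0,"z":0,"ax":0,"ay":0,"az":0}]'
python3 - <<'E'
from h import *
need(.4745,.0108,.057,18.75)
for n in('top','side'):
    S=[eyes.read_camera(n) for _ in range(5)]; D=np.array([s[1] for s in S]); D[D==0]=np.nan
    p=np.mean([s[0] for s in S],0).astype(np.uint8); d=np.nan_to_num(np.nanmedian(D,0)); np.savez('/tmp/%s.npz'%n,p=p,d=d); B=boxpts.__wrapped__(n) if 0 else None
    C=cloud(n,d); th=np.radians(18.75); dx,dy=C[...,0]-.4745,C[...,1]-.0108
    bx,by,z=(dx*np.cos(th)+dy*np.sin(th))*1e3,(-dx*np.sin(th)+dy*np.cos(th))*1e3,(C[...,2]-{'top':-.001,'side':.0018}[n])*1e3
    m=(d>0)&(abs(bx)<125)&(abs(by)<105)&(z>60)&(z<78)
    m=cv2.morphologyEx(m.astype(np.uint8),cv2.MORPH_OPEN,np.ones((2,2)))>0
    A=np.c_[bx[m],by[m],np.ones(m.sum())]; co=np.linalg.lstsq(A,z[m],rcond=None)[0]
    r=abs(A@co-z[m])<4; P=A[r][:,:2].astype(np.float32)
    print(n,m.sum(),'plane deg',np.degrees(np.arctan(co[:2])).round(2),'z0',co[2].round(1),cv2.minAreaRect(P), np.percentile(P,[.5,99.5],axis=0).round(1).tolist())
p,_=load('top');q,_=load('side')
def crop(p,u0,v0,w,h,W,H): return cv2.convertScaleAbs(cv2.resize(p[v0:v0+h,u0:u0+w],(W,H),interpolation=cv2.INTER_CUBIC),alpha=1.4)
cv2.imwrite('pics/crop6.png',np.hstack([crop(p,200,164,105,110,400,420),crop(q,230,160,125,131,400,420)])[:,:,::-1])
E
```

```text
t: 30.38
eef_pos: [0.4748, 0.0109, 0.0827]
tool_rot: [-0.001, 0.987, 0.162, 0.003]
contact_force: [-0.2, 0.6, -5.5]
gripper_width: 0.088
t 30.38 pos [0.4748 0.0109 0.0827] yaw 18.68 F [-0.2  0.6 -5.5] jaw 0.088 q [ 0.26  0.41 -0.5   2.13  0.31  0.67 -1.68]
 shift mm, now [-0.5  0.  25.7]  after turn [-0.3 -0.  25.7] after alt [ 0.3  0.  25.7] rot [-0.09 -0.35 -0.07] alt [-5.6000e-01  1.4000e-01  1.7993e+02]
top 1783 plane deg [-2.85  8.08] z0 88.7 ((65.30864715576172, -73.74581146240234), (81.21163940429688, 28.396093368530273), 0.6496798396110535) [[25.8, -87.8], [105.8, -59.4]]
side 3363 plane deg [0.57 0.65] z0 68.5 ((-2.1474075317382812, 1.9094696044921875), (177.69581604003906, 216.6881866455078), 89.87844848632812) [[-110.0, -84.0], [104.6, 88.9]]
```

View pics/crop6.png

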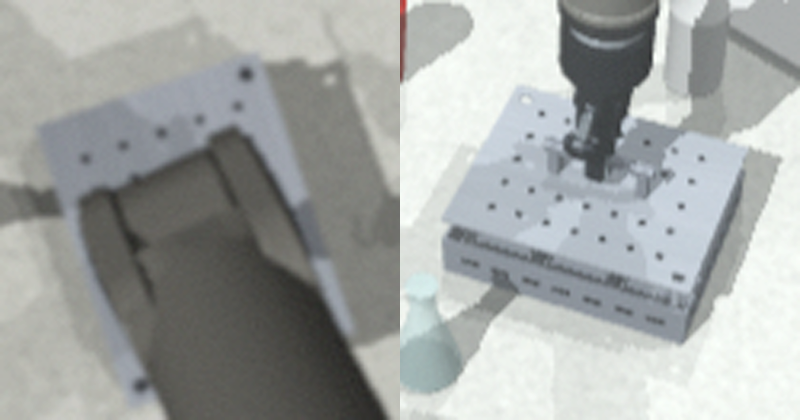

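The crop shows the cover over the box, with holes at about (245,74) and (140,385) in the top view. I compare those holes with the pins seen earlier.

Run:
```python
from h import *
p,_=load('top'); g=p.astype(float).mean(2); c=cv2.imread('pics/top0.png').astype(float).mean(2)
q,_=load('side'); h=q.astype(float).mean(2)
th=np.radians(18.75)
def bf(X): dx,dy=X[0]-.4745,X[1]-.0108; return np.round([1e3*(dx*np.cos(th)+dy*np.sin(th)),1e3*(-dx*np.sin(th)+dy*np.cos(th))],1)
def dark(g,u,v,r=3,s=-1):
    u0,v0=int(round(u)),int(round(v)); w=g[v0-r:v0+r+1,u0-r:u0+r+1]; b=np.median(w); k=np.clip(s*(w-b),0,None); k[k<.35*k.max()]=0
    V,U=np.mgrid[-r:r+1,-r:r+1]; return u0+(k*U).sum()/k.sum(),v0+(k*V).sum()/k.sum()
for nm,u,v in(('A',264.3,183.4),('B',236.75,265.05)):
    a=dark(g,u,v); print('hole',nm,a,bf(at_z('top',*a,.069-.001)), bf(at_z('top',u,v,.068)))
for nm,u,v in(('A',265.4,183.9),('B',237.25,262.6)):
    print('pin',nm,bf(at_z('top',u,v,.055)),bf(at_z('top',u,v,.05)))
# side: holes at crop (523,98),(678,277)
for nm,u,v in(('A?',230+123*.3125,160+98*.3119),('B?',230+278*.3125,160+277*.3119)): print('side hole',nm,bf(at_z('side',u,v,.070)))
```

```text
hole A (np.float64(264.0396126760563), np.float64(182.99383802816902)) [ 96.  -72.4] [ 94.7 -72.7]
hole B (np.float64(237.95544852498494), np.float64(263.8344370860927)) [-95.9  71. ] [-98.   75.3]
pin A [ 93.3 -76.1] [ 93.7 -76.4]
pin B [-93.4  72.7] [-93.9  73.1]
side hole A? [ 96.  -71.1]
side hole B? [-98.   76.4]
```

Everything agrees with nominal within measurement noise. I lower force-guided.

```bash
python3 -m crank '[{"jaw":0,"x":0,"y":0,"z":8,"ax":0,"ay":0,"az":-0.1},{"jaw":0,"x":0,"y":0,"z":3,"ax":0,"ay":0,"az":0},{"jaw":0,"x":0,"y":0,"z":0,"ax":0,"ay":0,"az":0}]'
python3 -m crank '[{"jaw":0,"x":0,"y":0,"z":3,"ax":0,"ay":0,"az":0},{"jaw":0,"x":0,"y":0,"z":0,"ax":0,"ay":0,"az":0}]'
python3 -m crank '[{"jaw":0,"x":0,"y":0,"z":2,"ax":0,"ay":0,"az":0},{"jaw":0,"x":0,"y":0,"z":0,"ax":0,"ay":0,"az":0},{"jaw":0,"x":0,"y":0,"z":0,"ax":0,"ay":0,"az":0}]'
python3 - <<'E'
from h import *
need(.4745,.0108,.057,18.75); print(readout.get_obs()['torque'])
E
```

```text
t: 31.25
eef_pos: [0.4735, 0.0108, 0.0701]
tool_rot: [-0.002, 0.987, 0.163, 0.001]
contact_force: [0.3, 0.3, -4.4]
gripper_width: 0.086
t: 31.5
eef_pos: [0.4739, 0.0108, 0.0674]
tool_rot: [-0.001, 0.987, 0.163, 0.002]
contact_force: [-0.3, 0.1, -3.7]
gripper_width: 0.082
t: 31.88
eef_pos: [0.474, 0.0108, 0.0657]
tool_rot: [-0.001, 0.987, 0.163, 0.002]
contact_force: [-0.6, -0.9, -5.6]
gripper_width: 0.087
t 31.88 pos [0.474  0.0108 0.0657] yaw 18.78 F [-0.6 -0.9 -5.6] jaw 0.087 q [ 0.25  0.44 -0.48  2.14  0.33  0.64 -1.71]
 shift mm, now [0.4 0.2 8.7]  after turn [0.4 0.2 8.7] after alt [-0.4 -0.2  8.7] rot [-0.12 -0.24  0.03] alt [   0.38   -0.2  -179.97]
[-0.02350334  0.0106395   0.03110702]
```

There's no contact with the underside about 6 mm below the pin tops, so both pins have entered. I continue gently.

```bash
python3 -m crank '[{"jaw":0,"x":0,"y":0,"z":2,"ax":0,"ay":0,"az":0},{"jaw":0,"x":0,"y":0,"z":0,"ax":0,"ay":0,"az":0}]'
python3 -m crank '[{"jaw":0,"x":0,"y":0,"z":2,"ax":0,"ay":0,"az":0},{"jaw":0,"x":0,"y":0,"z":0,"ax":0,"ay":0,"az":0}]'
python3 -m crank '[{"jaw":0,"x":0,"y":0,"z":2,"ax":0,"ay":0,"az":0},{"jaw":0,"x":0,"y":0,"z":0,"ax":0,"ay":0,"az":0},{"jaw":0,"x":0,"y":0,"z":0,"ax":0,"ay":0,"az":0}]'
python3 - <<'E'
from h import *
need(.4745,.0108,.057,18.75); print(readout.get_obs()['torque'])
E
```

```text
t: 32.12
eef_pos: [0.4738, 0.0108, 0.0634]
tool_rot: [-0.001, 0.987, 0.163, 0.002]
contact_force: [1.0, -0.4, -4.7]
gripper_width: 0.087
t: 32.38
eef_pos: [0.4739, 0.0108, 0.0615]
tool_rot: [-0.001, 0.987, 0.163, 0.002]
contact_force: [0.4, -1.1, -5.2]
gripper_width: 0.084
t: 32.75
eef_pos: [0.474, 0.0109, 0.0596]
tool_rot: [-0.001, 0.987, 0.163, 0.002]
contact_force: [0.1, 0.2, -5.2]
gripper_width: 0.09
t 32.75 pos [0.474  0.0109 0.0596] yaw 18.78 F [ 0.1  0.2 -5.2] jaw 0.090 q [ 0.24  0.45 -0.47  2.14  0.34  0.62 -1.71]
 shift mm, now [0.5 0.2 2.6]  after turn [0.5 0.2 2.6] after alt [-0.5 -0.2  2.6] rot [-0.13 -0.24  0.03] alt [   0.37   -0.2  -179.97]
[0.03069739 0.00719203 0.000758  ]
```

```bash
python3 -m crank '[{"jaw":0,"x":0,"y":0,"z":1.3,"ax":0,"ay":0,"az":0},{"jaw":0,"x":0,"y":0,"z":0,"ax":0,"ay":0,"az":0},{"jaw":0,"x":0,"y":0,"z":0,"ax":0,"ay":0,"az":0}]'
python3 -m crank '[{"jaw":0,"x":0,"y":0,"z":0.8,"ax":0,"ay":0,"az":0},{"jaw":0,"x":0,"y":0,"z":0,"ax":0,"ay":0,"az":0},{"jaw":0,"x":0,"y":0,"z":0,"ax":0,"ay":0,"az":0}]'
```

```text
t: 33.12
eef_pos: [0.474, 0.0109, 0.0583]
tool_rot: [-0.001, 0.987, 0.163, 0.002]
contact_force: [-0.1, -0.3, -4.3]
gripper_width: 0.085
t: 33.5
eef_pos: [0.474, 0.0109, 0.0576]
tool_rot: [-0.001, 0.987, 0.163, 0.002]
contact_force: [-2.5, 0.1, -0.8]
gripper_width: 0.085
```

```bash
python3 -m crank '[{"jaw":0,"x":0,"y":0,"z":0.6,"ax":0,"ay":0,"az":0},{"jaw":0,"x":0,"y":0,"z":0,"ax":0,"ay":0,"az":0},{"jaw":0,"x":0,"y":0,"z":0,"ax":0,"ay":0,"az":0}]'
python3 -m crank '[{"jaw":0,"x":0,"y":0,"z":0,"ax":0,"ay":0,"az":0},{"jaw":30,"x":0,"y":0,"z":0,"ax":0,"ay":0,"az":0},{"jaw":35,"x":0,"y":0,"z":0,"ax":0,"ay":0,"az":0},{"jaw":40,"x":0,"y":0,"z":0,"ax":0,"ay":0,"az":0},{"jaw":40,"x":0,"y":0,"z":0,"ax":0,"ay":0,"az":0}]' 20
python3 -m crank '[{"jaw":40,"x":0,"y":0,"z":-10,"ax":0,"ay":0,"az":0},{"jaw":40,"x":0,"y":0,"z":-25,"ax":0,"ay":0,"az":0},{"jaw":40,"x":0,"y":0,"z":-55,"ax":0,"ay":0,"az":0},{"jaw":40,"x":0,"y":0,"z":-60,"ax":0,"ay":0,"az":0},{"jaw":40,"x":0,"y":0,"z":-40,"ax":0,"ay":0,"az":0},{"jaw":40,"x":0,"y":45,"z":0,"ax":0,"ay":0,"az":0},{"jaw":40,"x":0,"y":45,"z":0,"ax":0,"ay":0,"az":0},{"jaw":40,"x":0,"y":45,"z":0,"ax":0,"ay":0,"az":0},{"jaw":40,"x":0,"y":45,"z":0,"ax":0,"ay":0,"az":0},{"jaw":40,"x":0,"y":45,"z":0,"ax":0,"ay":0,"az":0},{"jaw":40,"x":0,"y":0,"z":0,"ax":0,"ay":0,"az":0}]'
python3 - <<'E'
from h import *
th=np.radians(18.75)
for n in('top','side'):
    S=[eyes.read_camera(n) for _ in range(4)]; D=np.array([s[1] for s in S]); D[D==0]=np.nan
    p=np.mean([s[0] for s in S],0).astype(np.uint8); d=np.nan_to_num(np.nanmedian(D,0)); np.savez('/tmp/%s.npz'%n,p=p,d=d)
    C=cloud(n,d); dx,dy=C[...,0]-.4745,C[...,1]-.0108
    bx,by,z=(dx*np.cos(th)+dy*np.sin(th))*1e3,(-dx*np.sin(th)+dy*np.cos(th))*1e3,(C[...,2]-{'top':-.001,'side':.0018}[n])*1e3
    m=(d>0)&(abs(bx)<120)&(abs(by)<100)&(z>38)&(z<53)
    A=np.c_[bx[m],by[m],np.ones(m.sum())]; co=np.linalg.lstsq(A,z[m],rcond=None)[0]
    t=(d>0)&(np.hypot(bx,by)<330)&(abs(z)<9); T=np.c_[bx[t],by[t],np.ones(t.sum())]; ct=np.linalg.lstsq(T,z[t],rcond=None)[0]
    print(n,m.sum(),'slope deg',np.degrees(co[:2]).round(2),'bench slope',np.degrees(ct[:2]).round(2),'z0',co[2].round(1),'bench',ct[2].round(1),cv2.minAreaRect(A[:,:2].astype(np.float32)))
p,_=load('top');q,_=load('side')
def crop(p,u0,v0,w,h,W,H): return cv2.convertScaleAbs(cv2.resize(p[v0:v0+h,u0:u0+w],(W,H),interpolation=cv2.INTER_CUBIC),alpha=1.2)
cv2.imwrite('pics/fin.png',np.vstack([np.hstack([crop(p,200,164,105,79,400,300),crop(q,230,160,125,94,400,300)]),np.hstack([crop(p,0,0,512,384,400,300),crop(q,0,0,512,384,400,300)])])[:,:,::-1])
E
```

```text
t: 33.88
eef_pos: [0.4741, 0.0108, 0.0576]
tool_rot: [-0.001, 0.987, 0.163, 0.002]
contact_force: [-2.9, -1.2, 8.5]
gripper_width: 0.088
t: 34.5
eef_pos: [0.4741, 0.0109, 0.0569]
tool_rot: [-0.001, 0.987, 0.163, 0.002]
contact_force: [-0.7, -0.4, -0.3]
gripper_width: 0.396
t: 35.88
eef_pos: [0.5457, -0.2071, 0.2465]
tool_rot: [-0.001, 0.987, 0.16, 0.002]
contact_force: [-0.3, 1.1, -0.2]
gripper_width: 0.397
top 4519 slope deg [ 0.02 -0.01] bench slope [ 0.03 -0.03] z0 45.8 bench -0.1 ((-0.7989959716796875, -0.03192138671875), (176.44517517089844, 221.5580596923828), 89.95030212402344)
side 3633 slope deg [ 0.01 -0.23] bench slope [-0.03 -0.01] z0 45.6 bench -0.2 ((0.44561767578125, 0.0938262939453125), (221.40548706054688, 180.67735290527344), 0.05906745791435242)
```

View pics/fin.png

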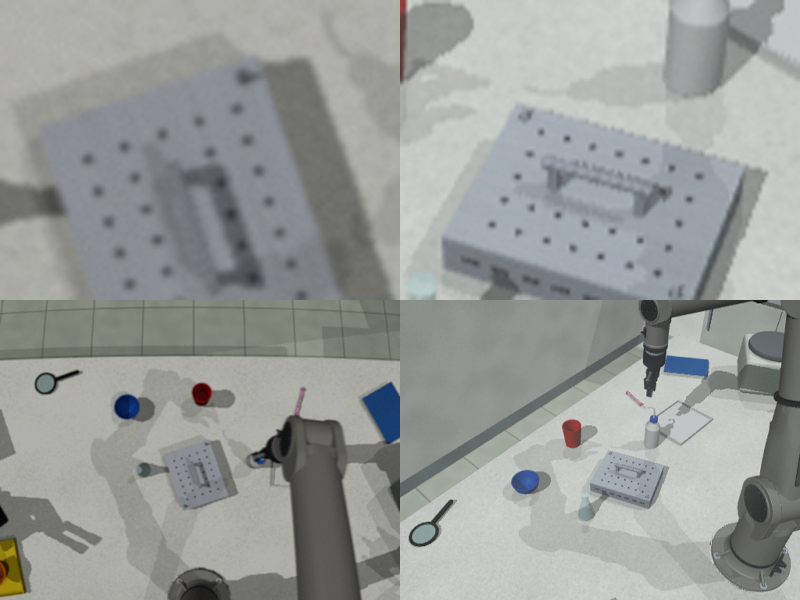

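The cover lies flat: its top is at 45.7 mm (46 expected), level with the bench, and pins show in both hole corners at about (523,115) and (677,290). The bystanders are standing and the gripper is clear, so I hand in.

```bash
python3 -c "
from station import ticket,readout
print(readout.get_obs()['t']); print(ticket.hand_in())"
```

```text
36.275
the job is handed in; nothing more can be done
None
```

The job is done and was handed in at 36.3 s, well under the 72 s limit. The needle is in the small clips (y = +46 mm) and the scoop in the large clips (y = −46 mm). The cover is on both pins.

- **Instruments:** each snapped home against a firm stop. Depth readings before the cover went on put the needle, scoop and spatula all at about 27 mm, the seat height.
- **Cover:** it was lowered in small steps with no jam. Its top reads 45.7 mm (46 expected) and its outline matches the box within about 1 mm. Both pins show in the holes in the side view. The top camera shows no tilt against the bench. The side camera shows about 0.2°, which I put down to noise.
- **Bystanders:** the final picture shows the flask, bowl, cup and wash bottle standing, with no movement I could see. I checked this by eye and did not measure it.
- **What went wrong:** the first grip on the needle slipped over the top of the handle, and a lower grip held. Pressing the needle against its stop briefly reached 59 N at the wrist, through the fingers. That is below the 120 N wrist limit, but above the 40 N limit that applies to the arm and gripper body.

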